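# Strip the pivot hub from a lock plate: pull the R-clip, turn the hub over

## Task

Take the pivot hub off its lock plate so that its seating face can be cleaned: pull the R-clip sideways out of the cross-drilled stud and lay it in the grey parts tray, then lift the hub off the stud and stand it upside down, flange on top, on the black rubber mat. Set the hub and the clip down rather than dropping them, and leave the other parts on the counter where they lie.

Things in the scene. Friction and masses are not known exactly. Their poses are not given: they have to be found in the camera images.
- lock_plate: Fixed steel plate 110 x 110 x 10 mm. Origin: centre of its underside, z up. In its middle a round seat (64 mm wide, top at z = 14 mm) and an upright stud of 20 mm diameter, top at z = 79 mm; four corner screw heads reach z = 15 mm. The hub sits on the seat, round the stud. The stud's cross hole runs along the plate's y axis.
- stud_hole (a point): Centre of the cross hole (8 mm wide, 7 mm high) on the stud's axis, 61.5 mm above the underside of the plate. The hub's top is 2.5 mm below it.
- clip: Steel R-clip of 5 mm wire, 55 g, level just above the hub. Origin: on its straight leg (y = 0, x = -26 to +36 mm), at the stud's centre at the start. x runs along that leg from tip to coil: pull along +x. z is square to its plane. The sprung bent leg (on +y, out to y = 16 mm) hugs the stud; it snaps off it in the first 20 mm, taking roughly 4 to 15 N. Clear after 40 mm. It may sag a few degrees.
- clip_coil (a point): Centre of the clip's double coil, 46 mm in x and 6.5 mm in y from the clip's origin: a ring of 28 mm outer diameter, 10 mm high along the clip's z. At the start it overhangs the hub's rim, free all round and about 30 mm clear below. Pinch it across its diameter, along the clip's y.
- hub: Steel, about 0.5 kg: square flange 56 x 56 x 8 mm (sides along x and y) with a round barrel, 44 mm diameter, 37 mm high, and a 23 mm bore (easy fit on the stud). 45 mm high in all. Origin: centre of the seating face; z runs from there to the barrel's end, up at the start. On its side it rests on a flange edge and the barrel's rim, drooping about 8 degrees; gripped fast by the flange it swivels.
- mat: Black rubber mat, 180 x 180 x 4 mm, fixed on the counter, near level with it. Origin: centre of its underside; its top is at z = 4 mm.
- tray: Grey plastic parts tray, fixed, 140 mm (x) by 110 mm (y) by 26 mm high, walls and floor 3 mm thick, open at the top and empty. Origin: centre of its underside.
- sleeve: Bystander: bronze pivot sleeve standing upright, 30 mm diameter, 40 mm high. Origin: centre of its underside.
- door_stop: Bystander: red rubber door stop, 40 mm diameter, 26 mm high. Origin: centre of its underside.
- bolt_catch: Bystander: galvanised bolt catch, 64 x 36 mm, 20 mm high. Origin: centre of its underside.
- contact_carrier: Bystander: black plastic contact carrier, 58 x 30 mm, 26 mm high. Origin: centre of its underside.
- spare_arm: Bystander: grey latch arm lying flat, 152 mm long along its x, 12 mm high. Origin: underside, at mid length.
- driver: Bystander: screwdriver with a black handle lying on the counter, 190 mm long along its x.
There are look-alikes about, which are no part of the job. Leave any blue look-alike of the clip alone.

How it is judged (in metres and radians):
On the way, in this order (a step that is already met when the one before it is completed fails the run):
1. the R-clip is drawn clear out of the stud while the hub still sits on the plate (distance between clip and stud_hole above 0.035 m and horizontal distance between hub and lock_plate below 0.006 m), for 0.2 s.
2. the hub is off the stud (horizontal distance between hub and lock_plate above 0.05 m), for 0.2 s.
At the end, for the whole second after the job is handed in: The clip rests in the tray (coil and origin inside its outline, below 30 mm). The hub stands at rest upside down on the mat: axis within 0.1 rad of vertical, seating face 45 to 54 mm above the counter, axis within 85 mm of the mat's centre along both its sides (x of clip_coil in the frame of tray between -0.07 and 0.07 m and y of clip_coil in the frame of tray between -0.055 and 0.055 m and x of clip in the frame of tray between -0.07 and 0.07 m and y of clip in the frame of tray between -0.055 and 0.055 m and height (world z) of clip below 0.03 m and linear speed of each of clip, hub below 0.02 m/s and angle between hub's own z axis and vertical above 3.04 rad and height (world z) of hub between 0.045 and 0.054 m and x of hub in the frame of mat between -0.085 and 0.085 m and y of hub in the frame of mat between -0.085 and 0.085 m); the robot touches nothing.
It fails at once if the hub is dropped (falls faster than 0.6 m/s out of the fingers) (linear speed of hub above 0.6 m/s and contact force between hub and the fingers below 0.05 N).
It fails at once if the clip is dropped or flung (faster than 0.9 m/s out of the fingers) (linear speed of clip above 0.9 m/s and contact force between clip and the fingers below 0.05 N).
It fails at once if a bystander is moved by more than 20 mm (distance of any of sleeve, door_stop, bolt_catch, contact_carrier, spare_arm, driver from where it was at the start of the episode above 0.02 m).
It also fails if it takes over 72 s, if anything falls off the work surface, if the arm or the gripper's body presses on something with over 40 N, if the wrist force passes 120 N, or if a joint passes its speed limit or range.

## Robot

A 6-joint arm with a two-finger parallel gripper is mounted at the origin on the work surface. World frame = base frame: x ahead of the robot, y to its left, z up, the work surface at z = 0. Lengths are in mm, angles in rad, forces in N, time in s.
With the tool pointing down it reaches from about 350 to 875 mm from the base axis. Payload 4.2 kg.
Tool frame: the origin (TCP) lies midway between the tips of the shut fingers; the grasp point (between the pads) lies 19 mm behind it; y points along the fingers, x is the direction in which the jaws open and shut, and the axes are right-handed (so a half turn about y gives the same grasp; the last joint's range is limited). The gripper opens to 85 mm and grips with 20 to 120 N. Pads are 22 mm wide; open, the fingers measure 114 mm over their backs; the gripper's body (76 mm by 85 mm) begins 54 mm behind the grasp point. The pads swing forward as they close: fully open they stand 13 mm farther back than shut.
Start: joints at [1.369, 0.385, 0.008, 0, -1.194, -0.259], TCP at [277.882, 559.804, 231.312] pointing down, gripper open.
Joint ranges: [-3.14, 3.14], [-1.21, 2.06], [-1.07, 1.41], [-3.16, 2.05], [-2.99, -0.16], [-3.1, 3.1]. Speed limits (rad/s): [2.79, 2.79, 3.14, 3.14, 3.14, 3.14].

## Interface

Orientations are given as a unit quaternion [x, y, z, w].
In Python, from bench import read_state, get_image, job_done gives the robot as it stands.
- The arm moves only by the tool play_rows, never from a script. Its argument "series" is a list of rows, each a list of 7 numbers: the shift along the tool's x, y, z in m, then the turn, a rotation vector about the tool's x, y, z in rad, then the finger opening in m, from 0 to 0.0854. In form: [[x, y, z, wx, wy, wz, claw], ...]. A call has 1 to 10 rows; each row shifts and turns the pose as measured when the row begins, along the tool's axes as they then stand; what a row does not reach is not made up. A row lasts 1/10 s, in which the tool goes at most 50 mm and 8.59 degrees, less where a joint would pass 70% of its speed; a pose out of reach is approached as far as the arm can. A call with a gripper value outside its range is refused whole. The fingers move at their own pace and stop on an object; the grip force is fixed at half the most. Time passes only in rows, so rows that do not move let the fingers close. It gives the time, the measured TCP pose, the force and the opening at its end, in the units of the state.
- read_state(): the state, without advancing time (a new reading comes with each control period).
- get_image(name): name is "scene" or "top" or "wrist"; returns a dict with "color" (400x640x3 uint8, red, green, blue), "intrinsics" (3x3 intrinsics, pixels), "origin" and "orientation" of the camera in the world. Camera axes: x right, y down, z forward; pixel columns grow to the right and rows downward; lengths in mm; the calibration is good to about 2 mm. A picture is of the moment at which its call begins. There is no depth.
- job_done(): hands the job in, once; it reports no verdict.
The state is a dict: "clock": time; "joints": joint angles; "joint_vel": joint speeds; "joint_efforts": joint torques, N m; "position": TCP position; "ee_rot": TCP orientation; "contact_force": force on the tool from outside, world axes, zero at the start; "wrist_torque": the same for the moment, N m; "gripper_width": finger opening in mm.
Only numpy, scipy, OpenCV 4.12 (cv2) and the standard library are available. Lean on these libraries where they do the work, as an engineer would, in place of code of your own. Each camera call takes 0.05 s, during which the arm holds its last target. There are 200 camera calls.

## Working session

There is one attempt and no reset: what is moved stays moved. The work goes in short steps, Python scripts to look and compute and a tool call to move; the robot and the scene stay as the last step left them, time stands still between calls to the robot, and variables do not carry over. Pictures are saved under pics/ and viewed, about 8 in all and at most 12, crops included, and the job is handed in when it is done.

Besides the shell and the picture viewer there is one more tool, called after ">>>" as name(argument=value, ...), one argument or row to a line, values as JSON. play_rows: Moves the arm, as the interface text tells. Its arguments: {"type":"object","properties":{"series":{"type":"array","items":{"type":"array","items":{"type":"number"}}}},"required":["series"]}

```bash
mkdir -p pics; ls
cat > h.py <<'E'
import numpy as np, cv2
from scipy.spatial.transform import Rotation as R
from bench import read_state, get_image, job_done
def snap(name,fn=None):
    d=get_image(name); im=cv2.cvtColor(np.asarray(d["color"]),cv2.COLOR_RGB2BGR)
    np.savez(f"pics/{fn or name}.npz",K=d["intrinsics"],o=d["origin"],q=d["orientation"],im=im)
    return im
def load(fn): return np.load(f"pics/{fn}.npz")
def ray(d,u,v):
    r=R.from_quat(d["q"]).apply(np.linalg.solve(d["K"],[u,v,1.])); return d["o"],r/np.linalg.norm(r)
def onplane(d,u,v,z):
    o,r=ray(d,u,v); return o+r*(z-o[2])/r[2]
def proj(d,p):
    c=R.from_quat(d["q"]).inv().apply(np.asarray(p,float)-d["o"]); w=d["K"]@c; return w[:2]/w[2]
def tri(d1,p1,d2,p2):
    o1,r1=ray(d1,*p1);o2,r2=ray(d2,*p2)
    t=np.linalg.lstsq(np.c_[r1,-r2],o2-o1,rcond=None)[0]; a=o1+t[0]*r1;b=o2+t[1]*r2
    return (a+b)/2,np.linalg.norm(a-b)
def tool(world):
    s=read_state(); return R.from_quat(s["ee_rot"]).inv().apply(np.asarray(world,float))
E
python3 - <<'E'
from h import *
a=snap("top");b=snap("scene")
cv2.imwrite("pics/top.png",a);cv2.imwrite("pics/scene.png",b)
for n in("top","scene"):
    d=load(n);print(n,d["o"],R.from_quat(d["q"]).as_matrix().round(2).tolist(),d["K"].tolist())
s=read_state();print(s, R.from_quat(s["ee_rot"]).as_matrix().round(3))
E
```

```text
pics
top [ 295.69246534   33.99383693 1380.63398466] [[0.1, -0.97, 0.21], [-1.0, -0.09, 0.03], [-0.0, -0.21, -0.98]] [[496.17646841392764, 0.0, 319.45111633247814], [0.0, 496.17646841392764, 203.6242559531767], [0.0, 0.0, 1.0]]
scene [850.69649136 578.65506054 763.35310679] [[-0.88, 0.37, -0.31], [0.48, 0.67, -0.56], [0.0, -0.64, -0.77]] [[407.5063720034675, 0.0, 319.34578322176594], [0.0, 407.5063720034675, 201.49122108047547], [0.0, 0.0, 1.0]]
{'clock': 0.1, 'joints': array([ 1.36860740e+00,  3.85456882e-01,  6.72205840e-03, -4.22219004e-04,
       -1.19398421e+00, -2.58617615e-01]), 'joint_vel': array([-0.00020916, -0.00198323,  0.00316536, -0.00037591, -0.00207276,
       -0.00171791]), 'joint_efforts': array([-6.54332180e-04, -3.93318665e+01,  1.88930690e+01,  4.19797897e+00,
       -2.59424160e-03,  6.20259982e-06]), 'position': array([277.66247946, 559.33912383, 230.3307894 ]), 'ee_rot': array([ 0.3731229 , -0.60060225,  0.60139973, -0.37198737]), 'contact_force': array([-0.20071573, -0.32694915, -0.29430809]), 'wrist_torque': array([ 0.05078247, -0.00935755,  0.00896953]), 'gripper_width': 85.4287591040993} [[-0.445 -0.001  0.896]
 [-0.896 -0.002 -0.445]
 [ 0.002 -1.     0.   ]]
```

View pics/top.png

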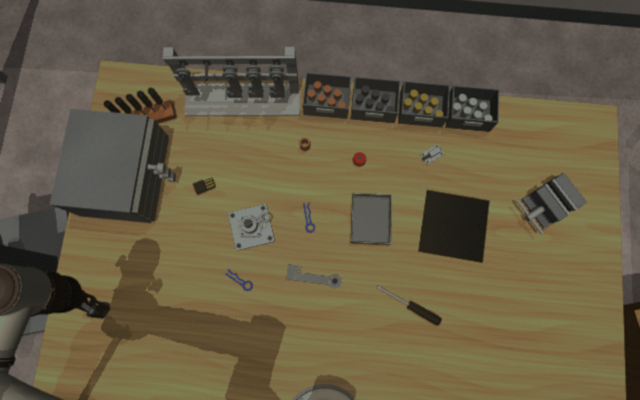

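View pics/scene.png

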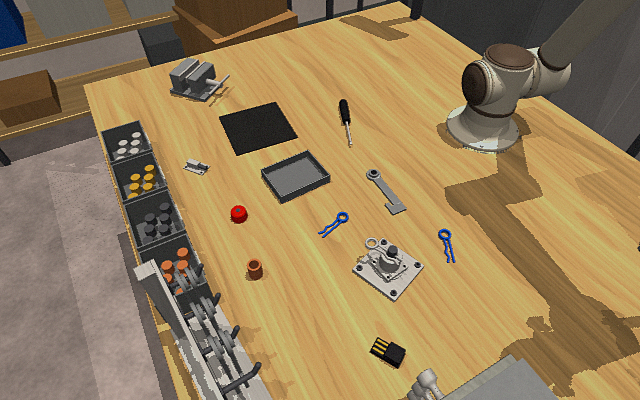

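The top view has the lock plate with the hub at (251,226), the tray at (371,219), the mat at (455,226), and the bystanders around them. Candidates for the clip:
- Steel ring over the hub's rim: top (267,215), scene (372,243).
- Blue look-alike: top (240,280), scene (447,245).
- Blue look-alike: top (309,218), scene (335,224).

I choose the steel one in the stud and will check it in a close crop.

Run:
```python
from h import *
t=load("top")["im"];s=load("scene")["im"]
A=cv2.resize(t[195:255,220:285],(400,400*60//65),interpolation=cv2.INTER_CUBIC);B=cv2.resize(s[225:305,345:432],(400,400*80//87),interpolation=cv2.INTER_CUBIC)
cv2.imwrite("pics/c1.png",np.hstack([A[:366],B[:366]]))
T=load("top");S=load("scene")
print("coil",tri(T,(267,215),S,(372,243)))
for n,p,z in(("plate",(251,226.5),10),("traytop",(371,219),26),("mat",(455,226),4),("sleeve",(305,144),40)): print(n,onplane(T,*p,z).round(0))
# tray, mat rects
g=cv2.cvtColor(t,cv2.COLOR_BGR2HSV)
def rect(m,z,roi,n):
    k=np.zeros_like(m);x0,y0,x1,y1=roi;k[y0:y1,x0:x1]=m[y0:y1,x0:x1]
    c=max(cv2.findContours(k,0,2)[0],key=cv2.contourArea);b=cv2.boxPoints(cv2.minAreaRect(c))
    P=np.array([onplane(T,*p,z)[:2] for p in b]);print(n,P.round(0).tolist(),P.mean(0).round(1),np.linalg.norm(np.diff(P,axis=0),axis=1).round(0), [round(float(np.degrees(np.arctan2(*(P[i+1]-P[i])[::-1]))),1) for i in(0,1)])
rect(cv2.inRange(g,(0,0,0),(180,255,50)),4,(410,180,500,270),"mat")
rect(cv2.inRange(g,(0,0,0),(180,70,255)),20,(340,185,400,255),"tray")
rect(cv2.inRange(g,(0,0,100),(180,70,255)),10,(222,195,284,255),"plate")
```

```text
coil (array([530.6962344 , 211.11171172,  61.26237494]), np.float64(12.936315335702451))
plate [508. 254.  10.]
traytop [559. -77.  26.]
mat [ 566. -315.    4.]
sleeve [754. 127.  40.]
mat [[486.0, -213.0], [662.0, -232.0], [648.0, -415.0], [474.0, -392.0]] [ 567.3 -313.1] [177. 183. 176.] [-6.1, -94.3]
tray [[487.0, -26.0], [630.0, -18.0], [637.0, -130.0], [495.0, -135.0]] [562.  -77.1] [143. 112. 143.] [3.2, -86.1]
plate [[542.0, 327.0], [578.0, 219.0], [471.0, 182.0], [436.0, 288.0]] [507.2 254.2] [114. 113. 112.] [-71.6, -160.9]
```

View pics/c1.png

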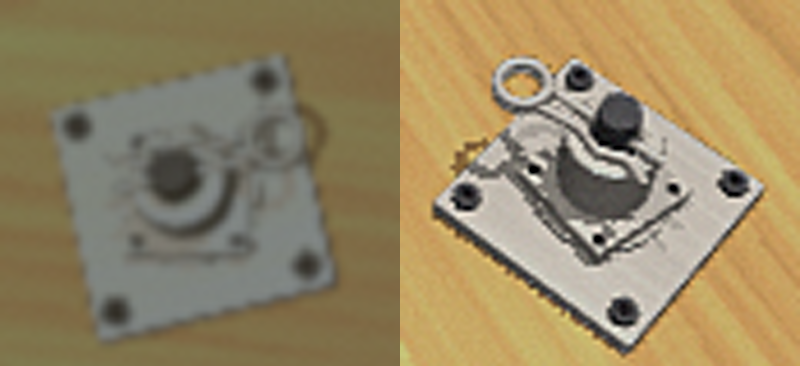

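The crop confirms the choice. The steel R-clip's bent leg hugs the stud and its ring hangs over the hub's rim, at crop (272,138) for the top view and (522,82) for the scene view. First I turn the tool so the jaws lie along the clip's y.

>>> play_rows(
  series=[
    [0, 0, 0, 0, 0.132, 0, 0.0854],
    [0, 0, 0, 0, 0.132, 0, 0.0854],
    [0, 0, 0, 0, 0.132, 0, 0.0854],
    [0, 0, 0, 0, 0.132, 0, 0.0854],
    [0, 0, 0, 0, 0.132, 0, 0.0854],
    [0, 0, 0, 0, 0.132, 0, 0.0854],
  ],
)

```text
clock: 0.7
position: [276.7, 557.4, 226.2]
ee_rot: [0.103, -0.697, 0.703, -0.099]
contact_force: [-0.1, 0.2, -0.1]
gripper_width: 85.5
```

```bash
cat >> h.py <<'E'
def st():
    s=read_state(); m=R.from_quat(s["ee_rot"]).as_matrix()
    print("t",round(s["clock"],2),"p",s["position"].round(1),"w",round(s["gripper_width"],1),"F",s["contact_force"].round(1),"j",s["joints"].round(2)); print("x",m[:,0].round(3),"y",m[:,1].round(3),"z",m[:,2].round(3)); return s
def go(p):  # tool-frame shift in m to world point p
    s=st(); print("shift",(tool(np.asarray(p)-s["position"])/1000).round(4))
def axang(x,y):  # turn needed (tool rotvec) so that tool x,y reach given world dirs
    x=np.array(x,float);y=np.array(y,float);y/=np.linalg.norm(y);x-=y*(x@y);x/=np.linalg.norm(x)
    T=np.c_[x,y,np.cross(x,y)]; print("turn",(R.from_quat(read_state()["ee_rot"]).inv()*R.from_matrix(T)).as_rotvec().round(3))
E
python3 - <<'E'
from h import *
T=load("top");S=load("scene")
print(tri(T,(264.2,217.4),S,(371.5,242.8)), "stud top",tri(T,(248.4,223.7),S,(345+.2175*216,225+.2175*104)))
go((500,195,150)); axang((-.949,-.316,0),(0,0,-1))
E
```

```text
(array([527.38419582, 214.03939933,  60.9617902 ]), np.float64(1.9107114659860382)) stud top (array([504.13522233, 251.59173382,  75.64260283]), np.float64(0.7776303881716744))
t 0.7 p [276.7 557.4 226.2] w 85.5 F [-0.1  0.2 -0.1] j [ 1.37  0.39  0.   -0.   -1.19 -1.08]
x [-0.959 -0.282  0.007] y [-0.004 -0.009 -1.   ] z [ 0.282 -0.959  0.008]
shift [-0.1126  0.0786  0.4101]
turn [-0.008 -0.036  0.007]
```

>>> play_rows(
  series=[
    [-0.0143, 0.0078, 0.04, 0, 0, 0, 0.0854],
    [-0.0143, 0.0078, 0.04, 0, 0, 0, 0.0854],
    [-0.0143, 0.0078, 0.04, 0, 0, 0, 0.0854],
    [-0.0143, 0.0078, 0.04, 0, 0, 0, 0.0854],
    [-0.0143, 0.0078, 0.04, 0, 0, 0, 0.0854],
    [-0.0143, 0.0078, 0.04, 0, 0, 0, 0.0854],
    [-0.0143, 0.0078, 0.04, 0, 0, 0, 0.0854],
    [-0.0143, 0.0078, 0.04, 0, 0, 0, 0.0854],
    [-0.0143, 0.0078, 0.04, 0, 0, 0, 0.0854],
    [-0.0143, 0.0078, 0.04, 0, 0, 0, 0.0854],
  ],
)

```text
clock: 1.7
position: [530.5, 204.1, 143.8]
ee_rot: [0.107, -0.696, 0.703, -0.1]
contact_force: [0.3, 0.9, 0.6]
gripper_width: 85.5
```

Run:
```python
from h import *
cv2.imwrite("pics/w1.png",snap("wrist","w1"))
d=load("w1");print(d["o"],R.from_quat(d["q"]).as_matrix().round(2).tolist())
print("exp coil",proj(d,(527.4,214,61)),"stud",proj(d,(505,252.5,79)))
go((527,213,100)); axang((-.949,-.316,0),(0,0,-1))
```

```text
[556.7588619  126.6535255  288.23120143] [[-0.96, -0.27, -0.1], [-0.29, 0.91, 0.3], [0.01, 0.32, -0.95]]
exp coil [319.76285525 218.16618422] stud [333.62781613 280.5246872 ]
t 1.75 p [532.2 199.4 142.1] w 85.3 F [ 1.6 -1.  -0.4] j [ 0.65  0.38 -0.25  0.01 -0.96 -0.36]
x [-0.959 -0.284  0.014] y [-0.01  -0.015 -1.   ] z [ 0.284 -0.959  0.011]
shift [ 0.0005  0.042  -0.015 ]
turn [-0.011 -0.033  0.014]
```

View pics/w1.png

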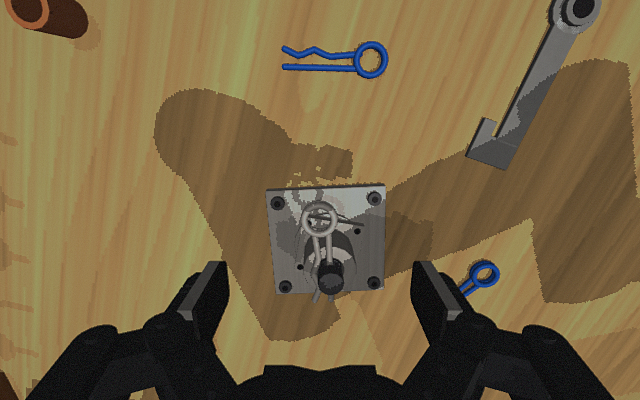

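Wrist view: steel clip's coil at (319,219), matching the triangulated point, stud top at (329,275). Both blue look-alikes, at (370,60) and (483,272), are well clear. Descending.

>>> play_rows(
  series=[
    [0.0005, 0.015, -0.015, -0.011, -0.033, 0.014, 0.0854],
    [0, 0.015, 0, 0, 0, 0, 0.0854],
    [0, 0.015, 0, 0, 0, 0, 0.0854],
    [0, 0.01, 0, 0, 0, 0, 0.0854],
    [0, 0, 0, 0, 0, 0, 0.0854],
    [0, 0, 0, 0, 0, 0, 0.0854],
  ],
)

```text
clock: 2.35
position: [528.2, 209.1, 82.7]
ee_rot: [0.112, -0.698, 0.699, -0.109]
contact_force: [1.0, 0.2, -0.3]
gripper_width: 85.5
```

Run:
```python
from h import *
d=load("w1");print(onplane(d,319,219,61))
cv2.imwrite("pics/w2.png",snap("wrist","w2"))
go((527.4,213.7,53)); axang((-.949,-.316,0),(0,0,-1))
print(proj(load("w2"),(527.4,213.7,61)))
```

```text
[527.7591847  214.82368976  61.        ]
t 2.4 p [528.1 209.1  82.7] w 85.8 F [-0.7  0.4  0.7] j [ 0.66  0.44 -0.32 -0.   -0.81 -0.35]
x [-0.951 -0.309  0.004] y [-0.003 -0.002 -1.   ] z [ 0.309 -0.951  0.001]
shift [-0.0008  0.0297 -0.0046]
turn [-0.001 -0.007  0.004]
[319.98100766 248.62729489]
```

View pics/w2.png

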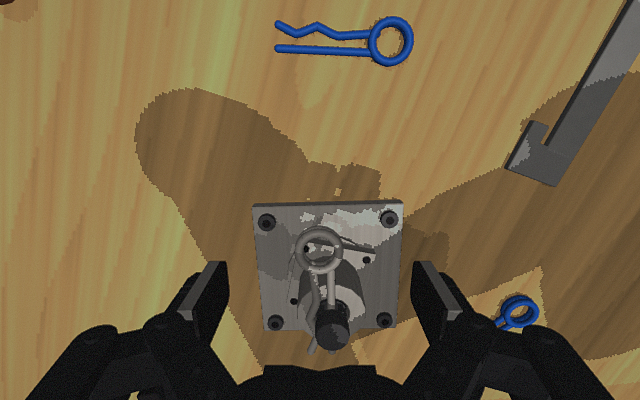

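Coil at (319,250), right where predicted and centred between the fingers. Going down and closing.

>>> play_rows(
  series=[
    [-0.0008, 0.015, -0.005, 0, 0, 0, 0.0854],
    [0, 0.014, 0, 0, 0, 0, 0.0854],
    [0, 0.001, 0, 0, 0, 0, 0.0854],
    [0, 0, 0, 0, 0, 0, 0.05],
    [0, 0, 0, 0, 0, 0, 0.02],
    [0, 0, 0, 0, 0, 0, 0.02],
    [0, 0, 0, 0, 0, 0, 0.02],
    [0, 0, 0, 0, 0, 0, 0.02],
  ],
)

```text
clock: 3.2
position: [530.8, 217.1, 58.9]
ee_rot: [-0.108, 0.7, -0.697, 0.114]
contact_force: [0.4, 0.4, -0.3]
gripper_width: 25.5
```

Run:
```python
from h import *
im=snap("wrist","w3"); cv2.imwrite("pics/w3.png",im[160:400,160:480])
st()
```

```text
t 3.25 p [530.8 217.1  58.8] w 25.6 F [-0.4 -0.4 -0.2] j [ 0.67  0.47 -0.34  0.   -0.75 -0.36]
x [-0.95  -0.311 -0.008] y [ 0.007  0.005 -1.   ] z [ 0.311 -0.951 -0.003]
```

View pics/w3.png

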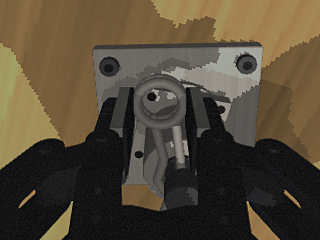

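Fingers sit higher than planned (z 58.9 against 53), so the grip is only on the coil's upper part. Regripping deeper.

>>> play_rows(
  series=[
    [0, 0, 0, 0, 0, 0, 0.05],
    [0, 0, 0, 0, 0, 0, 0.05],
    [0, 0, 0, 0, 0, 0, 0.05],
    [0.002, 0.009, 0.003, 0, 0, 0, 0.05],
    [0, 0, 0, 0, 0, 0, 0.05],
    [0, 0, 0, 0, 0, 0, 0.05],
  ],
)

```text
clock: 3.85
position: [529.7, 213.2, 48.9]
ee_rot: [-0.108, 0.7, -0.697, 0.114]
contact_force: [0.8, -0.1, 0.2]
gripper_width: 50.0
```

Run:
```python
from h import *
go((527.6,213.5,51)); axang((-.949,-.316,0),(0,0,-1))
```

```text
t 3.85 p [529.7 213.2  48.9] w 50.0 F [ 0.8 -0.1  0.2] j [ 0.67  0.49 -0.35  0.   -0.72 -0.35]
x [-0.951 -0.31  -0.008] y [ 0.007  0.005 -1.   ] z [ 0.31  -0.951 -0.003]
shift [ 0.0019 -0.0021 -0.0009]
turn [ 0.003 -0.006 -0.008]
```

>>> play_rows(
  series=[
    [0.002, 0, 0, 0, 0, 0, 0.05],
    [0, 0, 0, 0, 0, 0, 0.02],
    [0, 0, 0, 0, 0, 0, 0.02],
    [0, 0, 0, 0, 0, 0, 0.02],
    [0, 0, 0, 0, 0, 0, 0.02],
    [0, 0, 0, 0, 0, 0, 0.02],
  ],
)

```text
clock: 4.45
position: [527.6, 212.4, 49.0]
ee_rot: [-0.109, 0.7, -0.697, 0.114]
contact_force: [0.7, 0.4, 0.4]
gripper_width: 26.7
```

Gripped at 26.7 mm. Pulling along the clip's +x.

>>> play_rows(
  series=[
    [0, 0, 0.008, 0, 0, 0, 0.02],
    [0, 0, 0.008, 0, 0, 0, 0.02],
    [0, 0, 0.008, 0, 0, 0, 0.02],
    [0, 0, 0.008, 0, 0, 0, 0.02],
    [0, 0, 0.008, 0, 0, 0, 0.02],
    [0, 0, 0.008, 0, 0, 0, 0.02],
    [0, 0, 0.008, 0, 0, 0, 0.02],
    [0, 0, 0.008, 0, 0, 0, 0.02],
    [0, 0, 0.008, 0, 0, 0, 0.02],
    [0, 0, 0, 0, 0, 0, 0.02],
  ],
)

```text
clock: 5.45
position: [551.8, 136.7, 48.3]
ee_rot: [-0.108, 0.7, -0.697, 0.113]
contact_force: [0.2, -0.0, -0.3]
gripper_width: 26.9
```

Run:
```python
from h import *
st(); im=snap("wrist","w4"); s=snap("scene","s4")
cv2.imwrite("pics/w4.png",np.hstack([im[100:400,140:500],cv2.resize(s[190:310,300:450],(375,300))]))
```

```text
t 5.45 p [551.8 136.7  48.3] w 26.9 F [ 0.2 -0.  -0.3] j [ 0.53  0.48 -0.36 -0.   -0.72 -0.21]
x [-0.951 -0.309 -0.007] y [ 0.006  0.004 -1.   ] z [ 0.309 -0.951 -0.002]
```

View pics/w4.png

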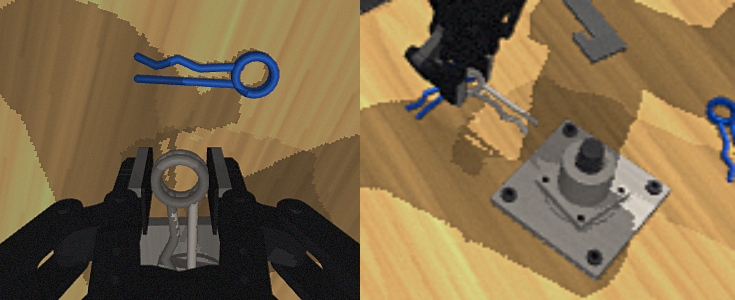

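The clip is clear of the stud, firmly held at its coil at crop (180,178), and the hub still sits on the plate. Carrying the clip to the tray.

>>> play_rows(
  series=[
    [0, -0.015, 0.01, 0, 0, 0, 0.02],
    [0.007, -0.01, 0.028, 0, 0, 0, 0.02],
    [0.007, -0.005, 0.028, 0, 0, 0, 0.02],
    [0.007, 0, 0.028, 0, 0, 0, 0.02],
    [0.007, 0, 0.028, 0, 0, 0, 0.02],
    [0.007, 0, 0.028, 0, 0, 0, 0.02],
    [0.007, 0, 0.028, 0, 0, 0, 0.02],
    [0.007, 0, 0.024, 0, 0, 0, 0.02],
    [0.007, 0, 0.01, 0, 0, 0, 0.02],
    [0, 0, 0, 0, 0, 0, 0.02],
  ],
)

```text
clock: 6.55
position: [566.5, -84.2, 79.2]
ee_rot: [-0.111, 0.699, -0.697, 0.118]
contact_force: [0.2, 0.2, -0.6]
gripper_width: 26.7
```

Run:
```python
from h import *
go((571,-104.5,5)); axang((-.949,-.316,0),(0,0,-1))
im=snap("wrist","w5"); cv2.imwrite("pics/w5.png",im)
d=load("w5")
for p in((487,-26,26),(630,-18,26),(637,-130,26),(495,-135,26)): print(proj(d,p).round(0))
```

```text
t 6.55 p [566.5 -84.2  79.2] w 26.7 F [ 0.2  0.2 -0.6] j [ 0.13  0.45 -0.32 -0.01 -0.79  0.2 ]
x [-0.948 -0.319 -0.011] y [ 0.009  0.005 -1.   ] z [ 0.319 -0.948 -0.002]
shift [0.003  0.0741 0.0208]
turn [ 0.002  0.003 -0.011]
[398. 320.]
[207. 274.]
[235. 118.]
[454. 184.]
```

View pics/w5.png

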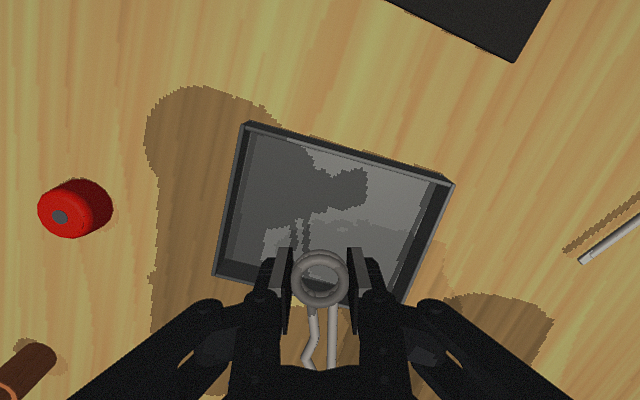

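Tray corners at (246,123), (454,186), (212,276), in line with the estimate. The clip is held level over it. Moving on 21 mm and down.

>>> play_rows(
  series=[
    [0.003, 0, 0.0205, 0, 0, 0, 0.02],
    [0, 0.015, 0, 0, 0, 0, 0.02],
    [0, 0.015, 0, 0, 0, 0, 0.02],
    [0, 0.015, 0, 0, 0, 0, 0.02],
    [0, 0.015, 0, 0, 0, 0, 0.02],
    [0, 0.005, 0, 0, 0, 0, 0.02],
    [0, 0, 0, 0, 0, 0, 0.02],
    [0, 0, 0, 0, 0, 0, 0.02],
  ],
)

```text
clock: 7.4
position: [574.8, -94.5, 14.3]
ee_rot: [-0.113, 0.698, -0.696, 0.125]
contact_force: [0.3, -0.1, -0.1]
gripper_width: 27.0
```

Run:
```python
from h import *
go((571,-104.5,1)); axang((-.949,-.316,0),(0,0,-1))
```

```text
t 7.4 p [574.8 -94.5  14.3] w 27.0 F [ 0.3 -0.1 -0.1] j [ 0.11  0.55 -0.35 -0.01 -0.66  0.23]
x [-0.943 -0.332 -0.017] y [ 0.016  0.006 -1.   ] z [ 0.332 -0.943 -0.   ]
shift [0.0072 0.0132 0.0082]
turn [ 0.     0.017 -0.017]
```

>>> play_rows(
  series=[
    [0.005, 0, 0.011, 0, 0.017, -0.017, 0.02],
    [0, 0.006, 0, 0, 0, 0, 0.02],
    [0, 0.004, 0, 0, 0, 0, 0.02],
    [0, 0.002, 0, 0, 0, 0, 0.02],
    [0, 0, 0, 0, 0, 0, 0.02],
    [0, 0, 0, 0, 0, 0, 0.02],
  ],
)

```text
clock: 8.0
position: [575.1, -107.5, 3.4]
ee_rot: [0.112, -0.698, 0.698, -0.114]
contact_force: [-0.3, -0.4, -0.6]
gripper_width: 26.9
```

>>> play_rows(
  series=[
    [0, 0.003, 0, 0, 0, 0, 0.02],
    [0, 0, 0, 0, 0, 0, 0.02],
    [0, 0.003, 0, 0, 0, 0, 0.02],
    [0, 0, 0, 0, 0, 0, 0.02],
    [0, 0, 0, 0, 0, 0, 0.02],
  ],
)

```text
clock: 8.5
position: [577.0, -107.2, 3.6]
ee_rot: [0.112, -0.697, 0.699, -0.116]
contact_force: [0.4, 0.1, -0.7]
gripper_width: 26.6
```

>>> play_rows(
  series=[
    [0, 0.005, 0, 0, 0, 0, 0.02],
    [0, 0.004, 0, 0, 0, 0, 0.02],
    [0, 0, 0, 0, 0, 0, 0.02],
  ],
)

```text
clock: 8.8
position: [577.7, -107.0, 4.2]
ee_rot: [0.113, -0.696, 0.699, -0.117]
contact_force: [1.2, -0.3, -0.2]
gripper_width: 26.9
```

Run:
```python
from h import *
s=st(); print(s["joint_vel"].round(3),s["joint_efforts"].round(1),s["wrist_torque"].round(2))
im=snap("wrist","w6"); s=snap("scene","s6"); d=load("s6"); u,v=proj(d,(571,-104,10)).astype(int)
cv2.imwrite("pics/w6.png",np.hstack([im[100:400,140:500],cv2.resize(s[v-60:v+60,u-75:u+75],(375,300),interpolation=2)]))
```

```text
t 8.8 p [ 577.7 -107.     4.2] w 26.9 F [ 1.2 -0.3 -0.2] j [ 0.09  0.57 -0.34  0.01 -0.65  0.23]
x [-0.947 -0.322 -0.005] y [ 0.006 -0.004 -1.   ] z [ 0.322 -0.947  0.006]
[ 0.005 -0.032  0.009  0.009 -0.054 -0.005] [  0.  -42.9  12.8   2.9  -0.1  -0. ] [-0.03 -0.04  0.01]
```

View pics/w6.png

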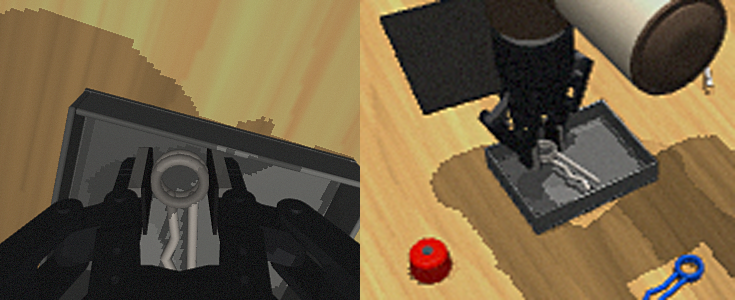

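>>> play_rows(
  series=[
    [0.003, 0.012, 0, 0, 0, 0, 0.02],
  ],
)

```text
clock: 9.0
position: [578.0, -107.2, 2.3]
ee_rot: [0.115, -0.694, 0.7, -0.12]
contact_force: [-36.6, 27.2, 136.3]
gripper_width: 26.9
```

Run:
```python
from h import *
s=st(); print(s["joint_vel"].round(3),s["joint_efforts"].round(1),s["wrist_torque"].round(2))
```

```text
t 9.0 p [ 578.  -107.2    2.3] w 26.9 F [-36.6  27.2 136.3] j [ 0.1   0.57 -0.35  0.01 -0.64  0.23]
x [-0.945 -0.327 -0.006] y [ 0.009 -0.007 -1.   ] z [ 0.327 -0.945  0.009]
[ 0.015 -0.012 -0.058  0.046  0.095  0.002] [-11.7  27.8  -1.2  -0.8  10.    0.3] [ 7.61 11.   -0.38]
```

That row spiked the wrist force to 136 N, over the 120 N limit. The fingertips were already on the tray floor, so I should have released instead of pressing. Backing off and letting go gently.

>>> play_rows(
  series=[
    [0, -0.002, 0, 0, 0, 0, 0.02],
    [0, 0, 0, 0, 0, 0, 0.032],
    [0, 0, 0, 0, 0, 0, 0.036],
    [0, 0, 0, 0, 0, 0, 0.045],
    [0, 0, 0, 0, 0, 0, 0.045],
    [0, -0.02, 0, 0, 0, 0, 0.045],
    [0, -0.03, 0, 0, 0, 0, 0.05],
    [0, -0.04, 0, 0, 0, 0, 0.0854],
    [0, -0.04, 0, 0, 0, 0, 0.0854],
    [0, 0, 0, 0, 0, 0, 0.0854],
  ],
)

```text
clock: 10.0
position: [574.7, -106.9, 131.8]
ee_rot: [0.119, -0.695, 0.7, -0.115]
contact_force: [0.5, 0.0, -0.4]
gripper_width: 85.1
```

Run:
```python
from h import *
st(); im=snap("wrist","w7"); t=snap("top","t7")
A=cv2.resize(t[195:255,220:285],(375,346),interpolation=2)[:300]
cv2.imwrite("pics/w7.png",np.hstack([im[100:400,140:500],A]))
```

```text
t 10.0 p [ 574.7 -106.9  131.8] w 85.1 F [ 0.5  0.  -0.4] j [ 0.1   0.41 -0.23  0.01 -0.94  0.23]
x [-0.945 -0.326  0.007] y [-0.005 -0.008 -1.   ] z [ 0.326 -0.945  0.006]
```

View pics/w7.png

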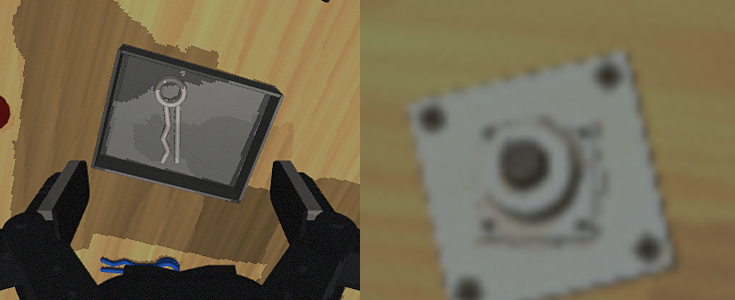

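The clip lies in the tray, coil at crop (171,92), legs well inside. The hub is untouched on the plate. Now measuring the hub's flange angle from its holes in the earlier views.

Run:
```python
from h import *
w=load("w2"); T=load("top"); S=load("scene")
g=cv2.cvtColor(T["im"],cv2.COLOR_BGR2GRAY)
A=lambda a,b:round(float(np.degrees(np.arctan2(*(b-a)[::-1][-2:] if 0 else (b[1]-a[1],b[0]-a[0])))),1)
def f(n,d,P,z=22):
    Q=[onplane(d,*p,z)[:2] for p in P]; print(n,[q.round(1).tolist() for q in Q],[A(Q[i],Q[i+1]) for i in range(len(Q)-1)])
f("top",T,[(242.3,217.75),(242.3,234.2),(258.5,234)])
f("scene",S,[(374.4,261.5),(388.1,276.8),(404.4,265.9)])
f("w2",w,[(293,301),(366,260)])
f("screws w2",w,[(267,222),(390,219),(384,320),(274,323)],15)
# barrel top centre from s4: use stud top circle in scene crop (590,155)->
d=load("s4"); f("stud s4",d,[(300+ (590-360)*.4,190+152*.4)],79)
go((506.5,254,90));
```

```text
top [[528.0, 279.3], [482.1, 273.3], [487.0, 228.7]] [-172.5, -83.7]
scene [[529.6, 237.1], [525.3, 281.1], [480.5, 276.3]] [95.6, -173.9]
w2 [[526.5, 281.7], [486.3, 231.8]] [-128.8]
screws w2 [[562.3, 228.2], [479.4, 198.9], [450.8, 281.8], [534.0, 311.7]] [-160.5, 109.0, 19.8]
stud s4 [[509.9, 259.7]] []
t 10.1 p [ 571.1 -106.6  126.7] w 85.4 F [-0.6  0.1 -1. ] j [ 0.1   0.41 -0.24  0.01 -0.94  0.23]
x [-0.946 -0.325  0.016] y [-0.015 -0.007 -1.   ] z [ 0.325 -0.946  0.001]
shift [-0.0566  0.0353 -0.3621]
```

Hub centre about (506.4, 255.5), flange sides at 6.3°, so it is turned about 13° from the plate. I'll take it by the flange sides, moving over it first.

>>> play_rows(
  series=[
    [-0.0063, 0, -0.04, 0, 0, 0, 0.0854],
    [-0.0063, 0, -0.04, 0, 0, 0, 0.0854],
    [-0.0063, 0, -0.04, 0, 0, 0, 0.0854],
    [-0.0063, 0, -0.04, 0, 0, 0, 0.0854],
    [-0.0063, 0, -0.04, 0, 0, 0, 0.0854],
    [-0.0063, 0, -0.04, 0, 0, 0, 0.0854],
    [-0.0063, 0, -0.04, 0, 0, 0, 0.0854],
    [-0.0063, 0, -0.04, 0, 0, 0, 0.0854],
    [0, 0, 0, 0, 0.11, 0, 0.0854],
    [0, 0, 0, 0, 0.11, 0, 0.0854],
  ],
)

```text
clock: 11.1
position: [502.7, 218.7, 100.3]
ee_rot: [0.053, -0.698, 0.714, -0.014]
contact_force: [0.1, 0.3, 1.0]
gripper_width: 85.2
```

Run:
```python
from h import *
go((506.4,255.5,100)); axang((-.994,-.11,0),(0,0,-1))
```

```text
t 11.1 p [502.7 218.7 100.3] w 85.2 F [0.1 0.3 1. ] j [ 0.7   0.41 -0.3  -0.02 -0.91 -0.59]
x [-0.994 -0.094  0.057] y [-0.055 -0.025 -0.998] z [ 0.096 -0.995  0.019]
shift [-0.0072 -0.0008 -0.0363]
turn [-0.019 -0.015  0.057]
```

>>> play_rows(
  series=[
    [-0.004, -0.004, -0.018, -0.019, -0.015, 0.057, 0.0854],
    [-0.003, -0.001, -0.018, 0, 0, 0, 0.0854],
    [0, 0, 0, 0, 0, 0, 0.0854],
    [0, 0, 0, 0, 0, 0, 0.0854],
  ],
)

```text
clock: 11.5
position: [502.7, 255.1, 96.3]
ee_rot: [0.043, -0.703, 0.709, -0.034]
contact_force: [-0.2, 0.3, 0.0]
gripper_width: 85.5
```

Run:
```python
from h import *
go((506.4,255.5,40)); axang((-.994,-.11,0),(0,0,-1))
```

```text
t 11.5 p [502.7 255.1  96.3] w 85.5 F [-0.2  0.3  0. ] j [ 0.76  0.42 -0.31 -0.   -0.86 -0.65]
x [-0.994 -0.108  0.014] y [-0.013 -0.01  -1.   ] z [ 0.109 -0.994  0.009]
shift [-0.0045  0.0562 -0.0005]
turn [-0.009 -0.002  0.014]
```

>>> play_rows(
  series=[
    [-0.0045, 0.012, 0, -0.009, 0, 0.014, 0.0854],
    [0, 0.015, 0, 0, 0, 0, 0.0854],
    [0, 0.015, 0, 0, 0, 0, 0.0854],
    [0, 0.015, 0, 0, 0, 0, 0.0854],
    [0, 0.005, 0, 0, 0, 0, 0.0854],
    [0, 0, 0, 0, 0, 0, 0.0854],
    [0, 0, 0, 0, 0, 0, 0.0854],
  ],
)

```text
clock: 12.2
position: [507.7, 252.8, 29.1]
ee_rot: [0.039, -0.705, 0.708, -0.035]
contact_force: [-0.0, -0.7, -0.0]
gripper_width: 85.1
```

Run:
```python
from h import *
go((506.4,255.5,12)); axang((-.994,-.11,0),(0,0,-1))
im=snap("wrist","w8"); s=snap("scene","s8")
cv2.imwrite("pics/w8.png",np.hstack([im[100:400,140:500],cv2.resize(s[190:310,300:450],(375,300),interpolation=2)]))
```

```text
t 12.2 p [507.7 252.8  29.1] w 85.1 F [-0.  -0.7 -0. ] j [ 0.75  0.51 -0.37 -0.   -0.7  -0.64]
x [-0.995 -0.104  0.007] y [-0.006 -0.004 -1.   ] z [ 0.104 -0.995  0.004]
shift [ 0.0009  0.0171 -0.0029]
turn [-0.004 -0.006  0.007]
```

View pics/w8.png

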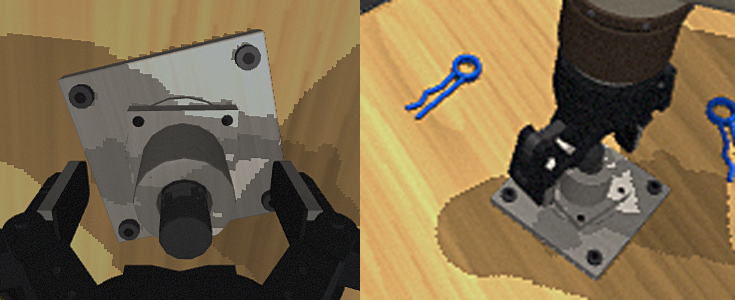

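Jaws square to the flange (its edge runs level at crop y≈106, corner holes (139,121) and (227,121)) and straddling it. Down the last bit in small steps.

>>> play_rows(
  series=[
    [0.001, 0.008, -0.003, -0.004, -0.006, 0.007, 0.0854],
    [0, 0.005, 0, 0, 0, 0, 0.0854],
    [0, 0.002, 0, 0, 0, 0, 0.0854],
    [0, 0, 0, 0, 0, 0, 0.0854],
    [0, 0, 0, 0, 0, 0, 0.0854],
  ],
)

```text
clock: 12.8
position: [506.9, 256.9, 14.8]
ee_rot: [-0.038, 0.707, -0.705, 0.041]
contact_force: [0.2, 0.4, -0.6]
gripper_width: 85.4
```

>>> play_rows(
  series=[
    [0, 0.003, 0, 0, 0, 0, 0.0854],
    [0, 0, 0, 0, 0, 0, 0.0854],
    [0, 0, 0, 0, 0, 0, 0.064],
    [0, 0, 0, 0, 0, 0, 0.064],
    [0, 0, 0, 0, 0, 0, 0.064],
  ],
)

```text
clock: 13.3
position: [507.2, 257.1, 11.9]
ee_rot: [-0.038, 0.707, -0.705, 0.041]
contact_force: [0.1, 0.5, 0.6]
gripper_width: 63.6
```

No contact so far. Closing on the flange.

>>> play_rows(
  series=[
    [0, 0, 0, 0, 0, 0, 0.05],
    [0, 0, 0, 0, 0, 0, 0.05],
    [0, 0, 0, 0, 0, 0, 0.05],
    [0, 0, 0, 0, 0, 0, 0.05],
    [0, -0.004, 0, 0, 0, 0, 0.05],
    [0, -0.004, 0, 0, 0, 0, 0.05],
    [0, -0.004, 0, 0, 0, 0, 0.05],
  ],
)

```text
clock: 14.0
position: [504.7, 255.4, 22.4]
ee_rot: [-0.039, 0.706, -0.706, 0.039]
contact_force: [0.2, 0.2, -6.7]
gripper_width: 54.1
```

Run:
```python
from h import *
st(); snap("scene","s9"); snap("wrist","w9")
```

```text
t 14.0 p [504.7 255.4  22.4] w 54.1 F [ 0.2  0.2 -6.7] j [ 0.75  0.52 -0.38 -0.   -0.67 -0.64]
x [-0.994 -0.11   0.001] y [-0.001  0.    -1.   ] z [ 0.11  -0.994 -0.001]
```

The load of about 6 N shows the hub is coming up with the fingers. Lifting it off the stud.

>>> play_rows(
  series=[
    [0, -0.012, 0, 0, 0, 0, 0.05],
    [0, -0.015, 0, 0, 0, 0, 0.05],
    [0, -0.02, 0, 0, 0, 0, 0.05],
    [0, -0.02, 0, 0, 0, 0, 0.05],
    [0, -0.025, 0, 0, 0, 0, 0.05],
    [0, -0.025, 0, 0, 0, 0, 0.05],
    [0, -0.025, 0, 0, 0, 0, 0.05],
    [0, -0.02, 0, 0, 0, 0, 0.05],
    [0, 0, 0, 0, 0, 0, 0.05],
    [0, 0, 0, 0, 0, 0, 0.05],
  ],
)

```text
clock: 15.1
position: [502.5, 253.6, 195.5]
ee_rot: [-0.04, 0.706, -0.706, 0.038]
contact_force: [-1.0, -0.1, -6.0]
gripper_width: 53.5
```

Run:
```python
from h import *
st(); im=snap("wrist","w10"); s=snap("scene","s10")
cv2.imwrite("pics/w10.png",np.hstack([im[100:400,140:500],cv2.resize(s[140:300,290:490],(375,300),interpolation=2)]))
```

```text
t 15.1 p [502.5 253.6 195.5] w 53.5 F [-1.  -0.1 -6. ] j [ 0.75  0.31 -0.2  -0.   -1.06 -0.64]
x [-0.994 -0.109  0.003] y [-0.003  0.001 -1.   ] z [ 0.109 -0.994 -0.001]
```

View pics/w10.png

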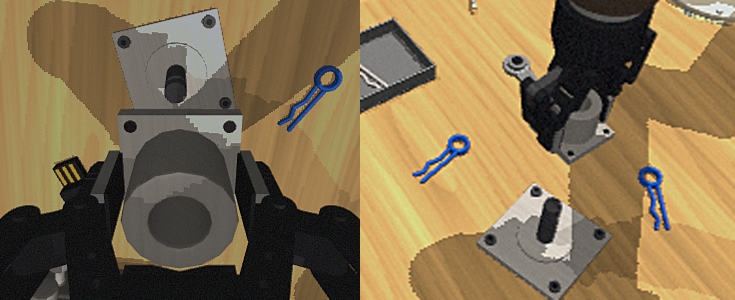

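The hub is off the stud, held by its flange sides and still barrel up, its bore at crop (178,218). The plate is empty. Carrying it at height towards the mat before turning it over.

>>> play_rows(
  series=[
    [0, 0, 0.02, 0, 0, 0, 0.05],
    [0, 0, 0.035, 0, 0, 0, 0.05],
    [0, 0, 0.04, 0, 0, 0, 0.05],
    [0, 0, 0.04, 0, 0, 0, 0.05],
    [0, 0, 0.04, 0, 0, 0, 0.05],
    [0, 0, 0.04, 0, 0, 0, 0.05],
    [0, 0, 0.04, 0, 0, 0, 0.05],
    [0, 0, 0.04, 0, 0, 0, 0.05],
    [0, 0, 0.04, 0, 0, 0, 0.05],
    [0, 0, 0.04, 0, 0, 0, 0.05],
  ],
)

```text
clock: 16.2
position: [538.5, -129.3, 180.2]
ee_rot: [0.053, -0.704, 0.708, -0.031]
contact_force: [1.5, 1.2, -5.3]
gripper_width: 53.5
```

Run:
```python
from h import *
go((567,-313,230))
```

```text
t 16.2 p [ 538.5 -129.3  180.2] w 53.5 F [ 1.5  1.2 -5.3] j [ 0.06  0.32 -0.23  0.01 -1.05  0.06]
x [-0.992 -0.119  0.031] y [-0.03  -0.007 -1.   ] z [ 0.119 -0.993  0.004]
shift [-0.0049 -0.0493  0.186 ]
```

>>> play_rows(
  series=[
    [0.0135, -0.02, 0.031, 0, 0, 0, 0.05],
    [0.0135, -0.02, 0.031, 0, 0, 0, 0.05],
    [0.0135, -0.02, 0.031, 0, 0, 0, 0.05],
    [0.0135, -0.02, 0.031, 0, 0, 0, 0.05],
    [0, 0, 0, 0, -0.148, 0, 0.05],
    [0, 0, 0, 0, -0.148, 0, 0.05],
    [0, 0, 0, 0, -0.148, 0, 0.05],
    [0, 0, 0, 0, -0.148, 0, 0.05],
    [0, 0, 0, 0, -0.148, 0, 0.05],
    [0, 0, 0, 0, -0.148, 0, 0.05],
  ],
)

```text
clock: 17.2
position: [492.4, -268.4, 245.7]
ee_rot: [-0.364, 0.629, -0.605, 0.324]
contact_force: [-0.3, -0.9, -5.0]
gripper_width: 53.6
```

Run:
```python
from h import *
go((500,-260,260)); axang((-.47,-.883,0),(0,0,-1))
```

```text
t 17.2 p [ 492.4 -268.4  245.7] w 53.6 F [-0.3 -0.9 -5. ] j [-0.2   0.3  -0.09  0.01 -1.25  1.22]
x [-0.524 -0.851  0.033] y [-0.066  0.001 -0.998] z [ 0.849 -0.525 -0.057]
shift [-0.0106 -0.0148  0.0012]
turn [ 0.058 -0.064  0.032]
```

>>> play_rows(
  series=[
    [0, 0, 0, -0.14, 0, 0, 0.05],
    [0, 0, 0, -0.148, 0, 0, 0.05],
    [0, 0, 0, -0.148, 0, 0, 0.05],
    [0, 0, 0, -0.148, 0, 0, 0.05],
    [0, 0, 0, -0.148, 0, 0, 0.05],
    [0, 0, 0, -0.148, 0, 0, 0.05],
    [0, 0, 0, -0.148, 0, 0, 0.05],
    [0, 0, 0, 0, 0, 0, 0.05],
  ],
)

```text
clock: 18.0
position: [492.0, -266.7, 227.8]
ee_rot: [-0.478, 0.849, -0.206, 0.097]
contact_force: [-0.2, 0.3, -7.8]
gripper_width: 53.7
```

Run:
```python
from h import *
s=st();print(s["wrist_torque"]); im=snap("wrist","w11"); s=snap("scene","s11"); d=load("s11");p=proj(d,read_state()["position"]);print(p)
# brightness centroid of steel between the fingers vs. w10
for n in("w9","w10","w11"):
    g=cv2.cvtColor(load(n)["im"],cv2.COLOR_BGR2GRAY)[200:380,250:390]; print(n,cv2.resize(g,(7,6),interpolation=cv2.INTER_AREA).tolist())
```

```text
t 18.0 p [ 492.  -266.7  227.8] w 53.7 F [-0.2  0.3 -7.8] j [-0.32  0.85  0.53 -0.27 -2.34  1.25]
x [-0.524 -0.851  0.032] y [-0.771  0.459 -0.442] z [ 0.361 -0.256 -0.897]
[-1.70521134 -2.93988254 -0.05218065]
[281.02743797  52.63608218]
w9 [[99, 91, 100, 102, 123, 114, 133], [99, 96, 70, 63, 72, 102, 103], [44, 72, 88, 91, 81, 64, 42], [46, 97, 62, 44, 58, 91, 45], [62, 91, 39, 41, 43, 91, 69], [52, 58, 44, 41, 47, 53, 46]]
w10 [[94, 93, 100, 95, 118, 101, 95], [101, 93, 68, 61, 68, 99, 111], [43, 70, 86, 89, 77, 62, 41], [47, 94, 75, 65, 69, 88, 47], [104, 90, 65, 61, 65, 90, 103], [57, 63, 59, 70, 62, 71, 71]]
w11 [[89, 98, 102, 108, 109, 95, 71], [105, 99, 79, 76, 80, 107, 87], [64, 89, 107, 113, 104, 88, 59], [63, 147, 104, 91, 106, 145, 57], [89, 147, 94, 82, 96, 152, 78], [55, 69, 94, 108, 96, 70, 57]]
```

The wrist pattern is unchanged: the hub hasn't swivelled at 64° of tilt. Tilting further.

>>> play_rows(
  series=[
    [0, 0, 0, -0.148, 0, 0, 0.05],
    [0, 0, 0, -0.148, 0, 0, 0.05],
    [0, 0, 0, -0.148, 0, 0, 0.05],
    [0, 0, 0, -0.1, 0, 0, 0.05],
    [0, 0, 0, 0, 0, 0, 0.05],
    [0, 0, 0, 0, 0, 0, 0.05],
    [0, 0, 0, 0, 0, 0, 0.05],
  ],
)

```text
clock: 18.8
position: [492.2, -265.2, 250.7]
ee_rot: [-0.488, 0.872, 0.007, -0.023]
contact_force: [-1.0, 0.9, -4.3]
gripper_width: 53.7
```

Run:
```python
from h import *
s=st();im=snap("wrist","w12"); s=snap("scene","s12")
for n in("w11","w12"):
    g=cv2.cvtColor(load(n)["im"],cv2.COLOR_BGR2GRAY)[200:380,250:390]; print(n,cv2.resize(g,(7,6),interpolation=cv2.INTER_AREA).tolist())
```

```text
t 18.8 p [ 492.2 -265.2  250.7] w 53.7 F [-1.   0.9 -4.3] j [-0.36  1.01  0.67 -0.58 -2.78  0.99]
x [-0.522 -0.852  0.034] y [-0.852  0.523  0.035] z [-0.048 -0.01  -0.999]
w11 [[89, 98, 102, 108, 109, 95, 71], [105, 99, 79, 76, 80, 107, 87], [64, 89, 107, 113, 104, 88, 59], [63, 147, 104, 91, 106, 145, 57], [89, 147, 94, 82, 96, 152, 78], [55, 69, 94, 108, 96, 70, 57]]
w12 [[103, 106, 115, 115, 116, 106, 88], [112, 111, 93, 91, 94, 112, 97], [64, 98, 112, 116, 111, 97, 62], [69, 130, 104, 98, 104, 130, 67], [124, 129, 100, 95, 100, 133, 145], [56, 69, 85, 94, 91, 104, 98]]
```

Still no swivel at 92°, so friction holds the hub in the grip. New plan:
1. Lay it on its side on the mat with a sideways tilt.
2. Regrip the flange from the seat side with the tool tilted.
3. Turn the barrel down and set the hub on the mat.

Bringing the tool upright first.

>>> play_rows(
  series=[
    [0, 0, 0, 0.148, 0, 0, 0.05],
    [0, 0, 0, 0.148, 0, 0, 0.05],
    [0, 0, 0, 0.148, 0, 0, 0.05],
    [0, 0, 0, 0.148, 0, 0, 0.05],
    [0, 0, 0, 0.148, 0, 0, 0.05],
    [0, 0, 0, 0.148, 0, 0, 0.05],
    [0, 0, 0, 0.148, 0, 0, 0.05],
    [0, 0, 0, 0.148, 0, 0, 0.05],
    [0, 0, 0, 0.148, 0, 0, 0.05],
    [0, 0, 0, 0.148, 0, 0, 0.05],
  ],
)

```text
clock: 19.9
position: [492.9, -266.6, 257.8]
ee_rot: [-0.377, 0.643, -0.586, 0.319]
contact_force: [-0.5, 0.3, -5.0]
gripper_width: 53.4
```

>>> play_rows(
  series=[
    [0, 0, 0, 0.1, 0, 0, 0.05],
    [0, 0, 0, 0, 0.148, 0, 0.05],
    [0, 0, 0, 0, 0.148, 0, 0.05],
    [0, 0, 0, 0, 0.148, 0, 0.05],
    [0, 0, 0, 0, 0.148, 0, 0.05],
    [0, 0, 0, 0, 0.148, 0, 0.05],
    [0, 0, 0, 0, 0.148, 0, 0.05],
    [0, 0, 0, 0, 0.148, 0, 0.05],
    [0, 0, 0, 0, 0.148, 0, 0.05],
    [0, 0, 0, 0, 0.148, 0, 0.05],
  ],
)

```text
clock: 20.9
position: [469.0, -258.9, 271.6]
ee_rot: [-0.102, -0.688, 0.708, 0.122]
contact_force: [-0.2, -0.3, -5.1]
gripper_width: 53.7
```

Run:
```python
from h import *
go((567,-315,230)); axang((-.875,.485,0),(0,0,-1));
```

```text
t 20.9 p [ 469.  -258.9  271.6] w 53.7 F [-0.2 -0.3 -5.1] j [-0.18  0.21 -0.14  0.03 -1.24 -0.15]
x [-0.949  0.314  0.024] y [-0.033 -0.025 -0.999] z [-0.313 -0.949  0.034]
shift [-0.1116  0.0398  0.0211]
turn [-0.036  0.187  0.02 ]
```

>>> play_rows(
  series=[
    [-0.036, 0, 0.007, -0.018, 0.09, 0.01, 0.05],
    [-0.036, 0, 0.007, -0.018, 0.09, 0.01, 0.05],
    [-0.036, 0, 0.007, 0, 0, 0, 0.05],
    [0, 0, 0, -0.14, 0, 0, 0.05],
    [0, 0, 0, -0.148, 0, 0, 0.05],
    [0, 0, 0, -0.148, 0, 0, 0.05],
    [0, 0, 0, -0.148, 0, 0, 0.05],
    [0, 0, 0, -0.148, 0, 0, 0.05],
    [0, 0, 0, -0.148, 0, 0, 0.05],
    [0, 0, 0, -0.148, 0, 0, 0.05],
  ],
)

```text
clock: 21.9
position: [546.8, -313.4, 283.1]
ee_rot: [0.227, 0.938, -0.254, -0.064]
contact_force: [0.5, 1.0, -6.8]
gripper_width: 53.0
```

Run:
```python
from h import *
go((567,-313,120)); t=np.array([.485,.875,0]); a=np.radians(68)
axang((-.875,.485,0),t*np.sin(a)-np.array([0,0,np.cos(a)]))
```

```text
t 21.9 p [ 546.8 -313.4  283.1] w 53.0 F [ 0.5  1.  -6.8] j [-0.77  0.55  0.37 -0.99 -1.73  0.31]
x [-0.889  0.458  0.006] y [ 0.392  0.769 -0.505] z [-0.236 -0.447 -0.863]
shift [-0.0187  0.0907  0.1359]
turn [-0.146  0.008  0.03 ]
```

>>> play_rows(
  series=[
    [-0.003, 0.018, 0.03, -0.08, 0.004, 0.015, 0.05],
    [-0.003, 0.014, 0.034, -0.09, 0.004, 0.015, 0.05],
    [-0.003, 0.012, 0.034, 0, 0, 0, 0.05],
    [-0.003, 0.012, 0.034, 0, 0, 0, 0.05],
    [-0.003, 0.012, 0.03, 0, 0, 0, 0.05],
    [0, 0, 0, 0, 0, 0, 0.05],
    [0, 0, 0, 0, 0, 0, 0.05],
  ],
)

```text
clock: 22.6
position: [548.1, -328.3, 103.6]
ee_rot: [0.242, 0.953, -0.178, -0.045]
contact_force: [-0.8, -0.5, -3.8]
gripper_width: 53.9
```

Run:
```python
from h import *
go((567,-313,45)); t=np.array([.485,.875,0]); a=np.radians(70)
axang((-.875,.485,0),t*np.sin(a)-np.array([0,0,np.cos(a)]))
```

```text
t 22.6 p [ 548.1 -328.3  103.6] w 53.9 F [-0.8 -0.5 -3.8] j [-0.84  0.82  0.28 -1.08 -1.65  0.62]
x [-0.879  0.477 -0.002] y [ 0.446  0.819 -0.362] z [-0.171 -0.318 -0.932]
shift [-0.0092  0.0421  0.0465]
turn [-0.021  0.005  0.007]
```

>>> play_rows(
  series=[
    [-0.003, 0.012, 0.018, -0.02, 0.005, 0.007, 0.05],
    [-0.003, 0.012, 0.018, 0, 0, 0, 0.05],
    [0, 0.008, 0.014, 0, 0, 0, 0.05],
    [0, 0, 0, 0, 0, 0, 0.05],
    [0, 0, 0, 0, 0, 0, 0.05],
  ],
)

```text
clock: 23.1
position: [561.6, -322.4, 53.3]
ee_rot: [0.245, 0.953, -0.175, -0.036]
contact_force: [-0.4, 0.5, -3.9]
gripper_width: 53.6
```

Run:
```python
from h import *
go((557,-313,30)); t=np.array([.485,.875,0]); a=np.radians(70)
axang((-.875,.485,0),t*np.sin(a)-np.array([0,0,np.cos(a)]))
```

```text
t 23.1 p [ 561.6 -322.4   53.3] w 53.6 F [-0.4  0.5 -3.9] j [-0.82  0.89  0.29 -1.1  -1.61  0.69]
x [-0.878  0.479 -0.017] y [ 0.454  0.819 -0.351] z [-0.154 -0.315 -0.936]
shift [0.0089 0.0138 0.0196]
turn [-0.009  0.018  0.   ]
```

>>> play_rows(
  series=[
    [0, 0.0025, 0.0065, 0, 0.018, 0, 0.05],
    [0, 0.002, 0.0055, 0, 0, 0, 0.05],
    [0, 0.0015, 0.0035, 0, 0, 0, 0.05],
    [0, 0, 0, 0, 0, 0, 0.05],
    [0, 0, 0, 0, 0, 0, 0.05],
  ],
)

```text
clock: 23.6
position: [562.3, -323.4, 37.9]
ee_rot: [0.246, 0.952, -0.174, -0.043]
contact_force: [1.1, 0.0, -5.2]
gripper_width: 53.9
```

>>> play_rows(
  series=[
    [0, 0.001, 0.003, 0, 0, 0, 0.05],
    [0, 0.001, 0.002, 0, 0, 0, 0.05],
    [0, 0, 0, 0, 0, 0, 0.05],
    [0, 0, 0, 0, 0, 0, 0.05],
  ],
)

```text
clock: 24.0
position: [562.4, -323.5, 32.3]
ee_rot: [0.247, 0.952, -0.174, -0.043]
contact_force: [0.2, 0.1, -5.4]
gripper_width: 53.8
```

>>> play_rows(
  series=[
    [0, 0, 0.002, 0, 0, 0, 0.05],
    [0, 0, 0, 0, 0, 0, 0.05],
    [0, 0, 0, 0, 0, 0, 0.05],
  ],
)

```text
clock: 24.3
position: [562.3, -324.0, 31.5]
ee_rot: [0.246, 0.953, -0.173, -0.042]
contact_force: [-0.2, -0.4, -4.5]
gripper_width: 53.5
```

>>> play_rows(
  series=[
    [0, 0, 0.002, 0, 0, 0, 0.05],
    [0, 0, 0, 0, 0, 0, 0.05],
    [0, 0, 0, 0, 0, 0, 0.05],
  ],
)

```text
clock: 24.6
position: [562.3, -324.2, 31.5]
ee_rot: [0.246, 0.953, -0.172, -0.041]
contact_force: [0.2, -0.1, -3.5]
gripper_width: 53.7
```

The load drops and z stalls, so the flange edge is on the mat. Opening slowly lets the hub tip onto its side between the fingers.

>>> play_rows(
  series=[
    [0, 0, 0, 0, 0, 0, 0.056],
    [0, 0, 0, 0, 0, 0, 0.057],
    [0, 0, 0, 0, 0, 0, 0.058],
    [0, 0, 0, 0, 0, 0, 0.06],
    [0, 0, 0, 0, 0, 0, 0.075],
    [0, 0, 0, 0, 0, 0, 0.0854],
    [0, 0, 0, 0, 0, 0, 0.0854],
  ],
)

```text
clock: 25.3
position: [563.0, -324.8, 34.0]
ee_rot: [0.246, 0.953, -0.172, -0.039]
contact_force: [0.3, -0.0, 0.3]
gripper_width: 85.1
```

Run:
```python
from h import *
st(); snap("wrist","w13"); t=snap("top","t13"); s=snap("scene","s13")
```

```text
t 25.3 p [ 563.  -324.8   34. ] w 85.1 F [ 0.3 -0.   0.3] j [-0.82  0.92  0.29 -1.1  -1.6   0.71]
x [-0.876  0.482 -0.01 ] y [ 0.455  0.82  -0.347] z [-0.159 -0.309 -0.938]
```

>>> play_rows(
  series=[
    [0, -0.02, 0, 0, 0, 0, 0.0854],
    [0, -0.03, 0, 0, 0, 0, 0.0854],
    [0, -0.035, 0, 0, 0, 0, 0.0854],
    [0, -0.035, 0, 0, 0, 0, 0.0854],
    [0, -0.01, -0.04, 0, 0, 0, 0.0854],
    [0, 0, -0.045, 0.14, 0, 0, 0.0854],
    [0, 0, -0.04, 0.148, 0, 0, 0.0854],
    [0, 0, -0.03, 0.148, 0, 0, 0.0854],
    [0, 0, 0, 0.148, 0, 0, 0.0854],
    [0, 0, 0, 0.148, 0, 0, 0.0854],
  ],
)

```text
clock: 26.45
position: [525.3, -391.5, 222.5]
ee_rot: [0.221, 0.825, -0.503, -0.133]
contact_force: [-0.1, 0.3, -1.5]
gripper_width: 85.3
```

>>> play_rows(
  series=[
    [0, 0, 0, 0.148, 0, 0, 0.0854],
    [0, 0, 0, 0.148, 0, 0, 0.0854],
    [0, 0, 0, 0.148, 0, 0, 0.0854],
    [0, 0, 0, 0, 0, 0, 0.0854],
  ],
)

```text
clock: 26.85
position: [526.2, -393.4, 232.9]
ee_rot: [0.19, 0.69, -0.677, -0.173]
contact_force: [-0.6, 0.2, 0.4]
gripper_width: 85.7
```

Run:
```python
from h import *
st(); w=snap("wrist","w14"); t=snap("top","t14"); s=snap("scene","s14")
for n in("w14","t14","s14"):
    d=load(n);print(n,proj(d,(555,-340,30)).round(0),proj(d,(567,-313,4)).round(0))
    g=cv2.cvtColor(d["im"],cv2.COLOR_BGR2HSV)
    # mat interior: bright low-sat pixels within mat polygon
    m=np.zeros(g.shape[:2],np.uint8); P=np.array([proj(d,p+(4,)) for p in((486,-213),(662,-232),(648,-415),(474,-392))]).astype(np.int32); cv2.fillConvexPoly(m,P,255)
    k=cv2.inRange(g,(0,0,70),(180,90,255))&m; c=[c for c in cv2.findContours(k,0,2)[0] if cv2.contourArea(c)>25]
    for q in c: print(cv2.boundingRect(q),cv2.contourArea(q))
```

```text
t 26.85 p [ 526.2 -393.4  232.9] w 85.7 F [-0.6  0.2  0.4] j [-0.41  0.43  0.09 -0.02 -1.21 -0.11]
x [-0.868  0.497 -0.019] y [ 0.028  0.011 -1.   ] z [-0.496 -0.868 -0.023]
w14 [324. 213.] [327. 226.]
(298, 173, 54, 47) 1654.5
t14 [466. 229.] [454. 225.]
(433, 196, 59, 66) 2364.0
s14 [255. 112.] [256. 126.]
(246, 104, 21, 16) 247.5
```

Run:
```python
from h import *
w=load("w14")["im"];s=load("s14")["im"]
A=cv2.resize(w[140:260,250:400],(500,400),interpolation=2);B=cv2.resize(s[75:155,210:310],(300,240),interpolation=2)
o=np.zeros((400,800,3),np.uint8);o[:,:500]=A;o[:240,500:]=B;cv2.imwrite("pics/c14.png",o)
```

```text
(no output)
```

The viewer's limit is reached, so I carry on with contours and numbers only.

```bash
cat >> h.py <<'E'
r_=np.array([.875,-.485]);t_=np.array([.485,.875])
def hubc(n,thr=70,z=28,c0=(555,-340)):
    d=load(n);g=cv2.cvtColor(d["im"],cv2.COLOR_BGR2HSV)
    m=np.zeros(g.shape[:2],np.uint8); P=np.array([proj(d,p+(4,)) for p in((490,-218),(657,-237),(643,-410),(479,-388))]).astype(np.int32); cv2.fillConvexPoly(m,P,255)
    k=cv2.inRange(g,(0,0,thr),(180,90,255))&m
    c=max(cv2.findContours(k,0,2)[0],key=cv2.contourArea); a=cv2.approxPolyDP(c,1.5,True)[:,0]
    Q=np.array([onplane(d,*map(float,p),z)[:2] for p in a]); L=Q-np.array(c0)
    print(n,"area",cv2.contourArea(c),"poly px",a.tolist()); print(" (r,t) mm",np.c_[L@r_,L@t_].round(0).astype(int).tolist())
    return k,c
E
python3 - <<'E'
from h import *
for thr in(45,70): hubc("w14",thr)
hubc("s14")
d=load("w14");g=cv2.cvtColor(d["im"],cv2.COLOR_BGR2GRAY)
print(cv2.resize(g[160:232,286:366],(20,18),interpolation=cv2.INTER_AREA))
E
```

```text
w14 area 1977.0 poly px [[306, 174], [306, 202], [304, 201], [300, 207], [298, 219], [351, 219], [348, 201], [344, 202], [344, 174], [335, 172]]
 (r,t) mm [[20, -47], [21, -13], [23, -14], [28, -7], [31, 8], [-31, 9], [-27, -14], [-23, -13], [-22, -47], [-12, -49]]
w14 area 1654.5 poly px [[306, 175], [306, 204], [309, 208], [320, 209], [321, 211], [298, 212], [299, 219], [351, 218], [351, 211], [329, 210], [343, 206], [343, 175], [332, 176], [333, 173], [315, 174], [318, 174], [318, 176]]
 (r,t) mm [[20, -46], [21, -11], [18, -6], [5, -4], [4, -2], [31, -1], [30, 8], [-31, 7], [-31, -2], [-5, -3], [-22, -8], [-21, -45], [-9, -44], [-10, -48], [10, -47], [7, -47], [7, -44]]
s14 area 236.0 poly px [[265, 105], [246, 108], [247, 117], [250, 117], [248, 119], [266, 119]]
 (r,t) mm [[-25, -35], [29, -20], [21, 21], [13, 21], [18, 30], [-33, 30]]
[[135 149 158 139  95  43  41  41  41  41  41  42  39  37  37  38  38  37
   37  35]
 [ 99  89  54  29  28  34  41  36  38  41  41  40  38  38  36  38  38  37
   37  37]
 [ 46  31  31  29  28  29  29  26  24  24  23  23  28  35  38  37  37  36
  
[... 584 characters left out ...]
  37  37
   35  40]
 [ 39  40  28  30  43 103 146 166 177 178 165 178 157 135  77  47  36  37
   39  41]
 [ 41  41  36  37  60  98 149 167 182 185 185 174 157 131  76  59  38  40
   41  41]
 [ 42  42  40  46  40  50  70  92 115 128 120 112  88  66  52  60  49  40
   40  41]
 [ 40  41  39 162 190 189 189 189 189 188 188 188 188 189 188 189 102  40
   41  42]
 [ 41  41  40 140 169 169 169 169 169 170 165 165 165 165 165 165  91  41
   40  39]
 [ 41  40  41  40  39  39  39  39  38  37  36  37  38  37  38  37  40  41
   40  41]
 [ 40  41  41  40  41  41  41  42  41  41  40  41  41  42  40  40  42  42
   41  41]
 [ 40  41  40  40  41  42  42  40  40  41  40  40  41  41  42  41  40  42
   41  40]]
```

The contour shows the hub lying on its side. The flange (56 mm wide once scaled, square to the tool's x) faces +t, and the barrel points −t. Now working out the tilted regrip from the seat side.

```bash
cat >> h.py <<'E'
def plan(back,psi=45,d=17,u=324.5,v=219):
    W=load("w14"); s_,c_=np.sin(np.radians(7.6)),np.cos(np.radians(7.6))
    x=np.array([-.868,.497,0]); h=np.array([-.497,-.868,0]); z=np.array([0,0,1.])
    E=onplane(W,u,v,4+56*c_); C=E-28*(s_*h+c_*z)+4*(c_*h-s_*z)
    p=np.radians(psi); a=np.sin(p)*h-np.cos(p)*z
    print("E",E.round(1),"C",C.round(1)); go(C+(d-back)*a); axang(x,a)
E
python3 - <<'E'
from h import *
plan(110)
d=load("w14"); print(onplane(d,298,219,59.5).round(1),onplane(d,351.5,219,59.5).round(1))
E
```

```text
E [ 551.9 -344.8   59.5] C [ 551.8 -345.    31.2]
t 27.0 p [ 525.3 -396.3  232.6] w 85.4 F [ 0.8  0.3 -0.1] j [-0.41  0.43  0.1  -0.03 -1.21 -0.1 ]
x [-0.865  0.502 -0.02 ] y [ 0.031  0.014 -0.999] z [-0.501 -0.865 -0.028]
shift [ 0.0059  0.1389 -0.1195]
turn [ 0.814 -0.013 -0.017]
[ 576.8 -358.7   59.5] [ 526.7 -330.6   59.5]
```

>>> play_rows(
  series=[
    [0.002, 0.01, -0.04, 0, -0.013, -0.017, 0.0854],
    [0.002, 0.01, -0.04, 0, 0, 0, 0.0854],
    [0.002, 0.01, -0.04, 0, 0, 0, 0.0854],
    [0, 0, 0, 0.136, 0, 0, 0.0854],
    [0, 0, 0, 0.136, 0, 0, 0.0854],
    [0, 0, 0, 0.136, 0, 0, 0.0854],
    [0, 0, 0, 0.136, 0, 0, 0.0854],
    [0, 0, 0, 0.136, 0, 0, 0.0854],
    [0, 0, 0, 0.136, 0, 0, 0.0854],
    [0, 0, 0, 0, 0, 0, 0.0854],
  ],
)

```text
clock: 28.0
position: [577.5, -306.0, 206.6]
ee_rot: [-0.105, -0.357, 0.893, 0.253]
contact_force: [-0.4, -0.2, -1.4]
gripper_width: 85.1
```

Run:
```python
from h import *
plan(80)
```

```text
E [ 551.9 -344.8   59.5] C [ 551.8 -345.    31.2]
t 28.0 p [ 577.5 -306.   206.6] w 85.1 F [-0.4 -0.2 -1.4] j [ 0.    0.59 -0.17  0.68 -1.37 -0.9 ]
x [-0.85   0.526 -0.007] y [-0.377 -0.618 -0.69 ] z [-0.368 -0.584  0.724]
shift [ 0.0038  0.0918 -0.0932]
turn [-0.024 -0.029  0.019]
```

>>> play_rows(
  series=[
    [0.002, 0.03, -0.031, -0.024, -0.029, 0.019, 0.0854],
    [0.002, 0.03, -0.031, 0, 0, 0, 0.0854],
    [0, 0.03, -0.031, 0, 0, 0, 0.0854],
    [0, 0, 0, 0, 0, 0, 0.0854],
    [0, 0, 0, 0, 0, 0, 0.0854],
  ],
)

```text
clock: 28.5
position: [575.3, -311.7, 76.3]
ee_rot: [-0.106, -0.374, 0.889, 0.244]
contact_force: [0.8, -0.0, 0.4]
gripper_width: 85.2
```

Run:
```python
from h import *
plan(30)
w=snap("wrist","w15"); d=load("w15")
for q in((576.8,-358.7,59.5),(526.7,-330.6,59.5)): print(proj(d,q))
g=cv2.cvtColor(w,cv2.COLOR_BGR2HSV); k=cv2.inRange(g,(0,0,90),(180,60,255)); P=proj(d,(551.8,-345,31)); print(P)
for c in cv2.findContours(k,0,2)[0]:
    if cv2.contourArea(c)>300: print(cv2.boundingRect(c),cv2.contourArea(c),cv2.minAreaRect(c))
```

```text
E [ 551.9 -344.8   59.5] C [ 551.8 -345.    31.2]
t 28.5 p [ 575.3 -311.7   76.3] w 85.2 F [ 0.8 -0.   0.4] j [-0.02  0.71 -0.3   0.74 -1.13 -1.04]
x [-0.859  0.513 -0.006] y [-0.354 -0.602 -0.716] z [-0.371 -0.613  0.698]
shift [ 0.0035  0.0476 -0.0025]
turn [ 0.013 -0.017  0.008]
[278.91059406 203.6155643 ]
[372.84629291 201.14553738]
[325.08028274 219.1040666 ]
(420, 261, 43, 59) 670.0 ((441.722900390625, 287.5260314941406), (66.54364013671875, 17.408843994140625), 64.65382385253906)
(177, 261, 43, 59) 670.5 ((197.07977294921875, 287.476806640625), (17.396997451782227, 66.50875091552734), 24.962787628173828)
(283, 201, 85, 42) 2169.5 ((325.3136901855469, 220.96987915039062), (39.34339904785156, 84.12750244140625), 87.87889862060547)
(280, 153, 92, 50) 2787.5 ((324.954345703125, 176.90130615234375), (48.180335998535156, 91.24847412109375), 88.36341857910156)
(103, 39, 102, 106) 2507.5 ((142.2095184326172, 81.12581634521484), (58.1595573425293, 136.51824951171875), 35.07374954223633)
(23, 0, 112, 86) 3197.5 ((79.5, 38.0), (30.405588150024414, 130.81475830078125), 45.0)
(10, 0, 85, 74) 612.0 ((52.299285888671875, 35.8206672668457), (6.774445533752441, 109.85324096679688), 46.97493362426758)
(0, 0, 62, 55) 1592.5 ((30.5, 27.0), (54.0, 61.0), 90.0)
```

The flange edge appears at 280–372 px, y≈202, within 1–2 px of the prediction. Advancing along the tilted approach.

>>> play_rows(
  series=[
    [0.0035, 0.015, -0.0025, 0.013, -0.017, 0.008, 0.0854],
    [0, 0.018, 0, 0, 0, 0, 0.0854],
    [0, 0.018, 0, 0, 0, 0, 0.0854],
    [0, 0.01, 0, 0, 0, 0, 0.0854],
    [0, 0, 0, 0, 0, 0, 0.0854],
    [0, 0, 0, 0, 0, 0, 0.0854],
  ],
)

```text
clock: 29.15
position: [559.1, -350.3, 45.0]
ee_rot: [-0.112, -0.371, 0.891, 0.234]
contact_force: [-0.6, 0.8, 0.6]
gripper_width: 85.2
```

Run:
```python
from h import *
plan(0)
```

```text
E [ 551.9 -344.8   59.5] C [ 551.8 -345.    31.2]
t 29.15 p [ 559.1 -350.3   45. ] w 85.2 F [-0.6  0.8  0.6] j [-0.09  0.73 -0.38  0.85 -1.03 -1.11]
x [-0.865  0.501 -0.026] y [-0.335 -0.614 -0.715] z [-0.374 -0.61   0.699]
shift [ 0.0096  0.026  -0.0099]
turn [ 0.011 -0.021 -0.015]
```

>>> play_rows(
  series=[
    [0.0096, 0.003, -0.01, 0.011, -0.021, -0.015, 0.0854],
    [0, 0, 0, 0, 0, 0, 0.0854],
    [0, 0, 0, 0, 0, 0, 0.0854],
  ],
)

```text
clock: 29.45
position: [555.5, -339.6, 37.2]
ee_rot: [-0.099, -0.37, 0.893, 0.236]
contact_force: [0.6, -0.0, 0.5]
gripper_width: 85.6
```

Run:
```python
from h import *
plan(0)
```

```text
E [ 551.9 -344.8   59.5] C [ 551.8 -345.    31.2]
t 29.45 p [ 555.5 -339.6   37.2] w 85.6 F [ 0.6 -0.   0.5] j [-0.07  0.74 -0.39  0.84 -1.04 -1.11]
x [-0.869  0.495 -0.002] y [-0.348 -0.615 -0.708] z [-0.352 -0.614  0.706]
shift [0.0006 0.0258 0.0004]
turn [ 0.001 -0.    -0.003]
```

>>> play_rows(
  series=[
    [0, 0.01, 0, 0, 0, 0, 0.0854],
    [0, 0.01, 0, 0, 0, 0, 0.0854],
    [0, 0.004, 0, 0, 0, 0, 0.0854],
    [0, 0, 0, 0, 0, 0, 0.0854],
    [0, 0, 0, 0, 0, 0, 0.0854],
  ],
)

```text
clock: 29.95
position: [546.2, -355.3, 18.0]
ee_rot: [-0.098, -0.37, 0.893, 0.236]
contact_force: [0.1, 0.2, 0.6]
gripper_width: 85.4
```

Run:
```python
from h import *
plan(0)
```

```text
E [ 551.9 -344.8   59.5] C [ 551.8 -345.    31.2]
t 29.95 p [ 546.2 -355.3   18. ] w 85.4 F [0.1 0.2 0.6] j [-0.11  0.76 -0.42  0.88 -0.99 -1.14]
x [-0.869  0.495 -0.001] y [-0.349 -0.615 -0.707] z [-0.35  -0.614  0.707]
shift [ 0.0002 -0.0006  0.0011]
turn [ 0.     0.001 -0.002]
```

On target. Closing on the flange, then lifting straight up (−z world here is mostly tool +y / −z).

>>> play_rows(
  series=[
    [0, 0, 0, 0, 0, 0, 0.06],
    [0, 0, 0, 0, 0, 0, 0.05],
    [0, 0, 0, 0, 0, 0, 0.05],
    [0, 0, 0, 0, 0, 0, 0.05],
    [0, 0, 0, 0, 0, 0, 0.05],
    [0, -0.007, 0.007, 0, 0, 0, 0.05],
    [0, -0.01, 0.01, 0, 0, 0, 0.05],
    [0, -0.014, 0.014, 0, 0, 0, 0.05],
    [0, -0.014, 0.014, 0, 0, 0, 0.05],
    [0, 0, 0, 0, 0, 0, 0.05],
  ],
)

```text
clock: 30.95
position: [545.4, -353.8, 81.9]
ee_rot: [-0.098, -0.374, 0.891, 0.237]
contact_force: [2.1, 0.8, -4.5]
gripper_width: 54.6
```

Run:
```python
from h import *
st(); snap("wrist","w16"); 
for n in("w15","w16"):
    g=cv2.cvtColor(load(n)["im"],cv2.COLOR_BGR2GRAY)[130:340,260:390]; print(cv2.resize(g,(10,14),interpolation=cv2.INTER_AREA))
```

```text
t 30.95 p [ 545.4 -353.8   81.9] w 54.6 F [ 2.1  0.8 -4.5] j [-0.1   0.67 -0.38  0.81 -1.08 -1.03]
x [-0.869  0.495  0.003] y [-0.349 -0.609 -0.713] z [-0.351 -0.62   0.701]
[[164 161 159 159 153 159 154 155 145 152]
 [166 159 161 158 163 165 131  76  43  99]
 [152 159 149 146 174 175 145  45  42  41]
 [138 102  77 150 175 175 153  72  53  41]
 [ 43  89 150 150 148 145 143 129  94  42]
 [ 42  53  76  87  89  89  87  84  58  41]
 [ 42  39  88  86  99 101  86  87  45  40]
 [ 42  37  52  63  62  60  59  48  40  41]
 [ 42  41  41  41  41  41  41  41  41  41]
 [ 41  41  42  41  41  41  41  42  42  42]
 [ 41  42  42  42  41  41  41  42  42  42]
 [ 41  41  38  42  41  41  41  39  41  42]
 [ 41  39  38  40  41  41  41  32  33  42]
 [ 41  38  38  39  42  41  41  30  29  40]]
[[132 127 129 126 128 128 126 127 126 128]
 [131 131 127 129 126 127 128 126 128 127]
 [130 131 128 128 128 126 126 128 125 128]
 [132 130 125 133 141 139 131 124 128 126]
 [132 110 120 138 145 144 132 114 104 124]
 [131 103 124 140 146 142 132  96  34  80]
 [129 103 127 141 145 143 132 103  33  34]
 [141 134 141 146 146 146 143 138 121 122]
 [103 110 110 109 110 108 109 108  98  95]
 [ 65  72  72  71  73  71  73  72  68  58]
 [ 68  73  71  88  98  88  71  72  70  25]
 [ 41  45  54  53  52  53  52  49  44  16]
 [ 24  23  23  20  20  20  21  30  31  22]
 [ 33  33  32  30  30  23  23  32  33  28]]
```

Hub held (about 4.5 N load). Rotating it barrel down.

>>> play_rows(
  series=[
    [0, -0.01, 0.01, -0.144, 0, 0, 0.05],
    [0, -0.01, 0, -0.144, 0, 0, 0.05],
    [0, 0, 0, -0.144, 0, 0, 0.05],
    [0, 0, 0, -0.144, 0, 0, 0.05],
    [0, 0, 0, -0.144, 0, 0, 0.05],
    [0, 0, 0, -0.144, 0, 0, 0.05],
    [0, 0, 0, -0.144, 0, 0, 0.05],
    [0, 0, 0, -0.144, 0, 0, 0.05],
    [0, 0, 0, -0.144, 0, 0, 0.05],
    [0, 0, 0, -0.144, 0, 0, 0.05],
  ],
)

```text
clock: 32.0
position: [540.5, -337.0, 93.7]
ee_rot: [0.219, 0.883, -0.399, -0.117]
contact_force: [-0.5, 0.1, -6.5]
gripper_width: 54.5
```

Run:
```python
from h import *
st(); t=np.array([.497,.868,0]); p=np.radians(37.4); axang((-.868,.497,0),np.sin(p)*t-np.array([0,0,np.cos(p)]))
```

```text
t 32.0 p [ 540.5 -337.    93.7] w 54.5 F [-0.5  0.1 -6.5] j [-0.67  0.66  0.18 -0.72 -1.34  0.42]
x [-0.876  0.481  0.031] y [ 0.294  0.585 -0.756] z [-0.382 -0.653 -0.654]
turn [ 0.061 -0.006  0.036]
```

>>> play_rows(
  series=[
    [0, 0, 0, 0.061, -0.006, 0.036, 0.05],
    [0, 0.012, 0.009, 0, 0, 0, 0.05],
    [0, 0.012, 0.009, 0, 0, 0, 0.05],
    [0, 0.008, 0.006, 0, 0, 0, 0.05],
    [0, 0, 0, 0, 0, 0, 0.05],
    [0, 0, 0, 0, 0, 0, 0.05],
  ],
)

```text
clock: 32.6
position: [531.8, -337.7, 37.9]
ee_rot: [0.228, 0.868, -0.424, -0.126]
contact_force: [0.9, 0.4, -4.3]
gripper_width: 54.6
```

Run:
```python
from h import *
st(); t=np.array([.497,.868,0]); p=np.radians(37.4); axang((-.868,.497,0),np.sin(p)*t-np.array([0,0,np.cos(p)]))
```

```text
t 32.6 p [ 531.8 -337.7   37.9] w 54.6 F [ 0.9  0.4 -4.3] j [-0.66  0.7   0.11 -0.7  -1.21  0.46]
x [-0.864  0.502  0.025] y [ 0.289  0.537 -0.793] z [-0.412 -0.678 -0.609]
turn [ 0.003 -0.021  0.016]
```

>>> play_rows(
  series=[
    [0, 0.002, 0.0015, 0, -0.02, 0.016, 0.05],
    [0, 0.0015, 0.001, 0, 0, 0, 0.05],
    [0, 0, 0, 0, 0, 0, 0.05],
    [0, 0, 0, 0, 0, 0, 0.05],
  ],
)

```text
clock: 33.0
position: [533.5, -336.8, 35.5]
ee_rot: [0.23, 0.867, -0.428, -0.112]
contact_force: [-0.2, -0.0, -5.6]
gripper_width: 54.5
```

>>> play_rows(
  series=[
    [0, 0.0016, 0.0012, 0, 0, 0, 0.05],
    [0, 0.0008, 0.0006, 0, 0, 0, 0.05],
    [0, 0, 0, 0, 0, 0, 0.05],
    [0, 0, 0, 0, 0, 0, 0.05],
  ],
)

```text
clock: 33.4
position: [534.3, -337.1, 34.6]
ee_rot: [0.23, 0.867, -0.428, -0.111]
contact_force: [-0.4, 0.5, -3.9]
gripper_width: 54.8
```

>>> play_rows(
  series=[
    [0, 0.0016, 0.0012, 0, 0, 0, 0.05],
    [0, 0, 0, 0, 0, 0, 0.05],
    [0, 0.0016, 0.0012, 0, 0, 0, 0.05],
    [0, 0, 0, 0, 0, 0, 0.05],
  ],
)

```text
clock: 33.8
position: [534.9, -336.9, 34.6]
ee_rot: [0.229, 0.868, -0.427, -0.109]
contact_force: [-1.3, -0.2, -2.9]
gripper_width: 54.7
```

Run:
```python
from h import *
st();
for n,f in(("wrist","w17"),("scene","s17")): snap(n,f)
hubc("s17",70,49,(527,-347))
d=load("s17"); print("axis bottom/top",proj(d,(527,-347,4)),proj(d,(527,-347,49)))
```

```text
t 33.8 p [ 534.9 -336.9   34.6] w 54.7 F [-1.3 -0.2 -2.9] j [-0.66  0.7   0.1  -0.71 -1.19  0.49]
x [-0.871  0.49  -0.007] y [ 0.305  0.53  -0.791] z [-0.384 -0.692 -0.612]
s17 area 209.0 poly px [[273, 102], [271, 107], [270, 103], [250, 107], [256, 111], [258, 118], [266, 119], [269, 117], [268, 111], [273, 107]]
 (r,t) mm [[-30, -1], [-26, 22], [-22, 4], [33, 22], [14, 41], [6, 71], [-17, 76], [-24, 67], [-19, 40], [-32, 22]]
axis bottom/top [264.10457106 114.80122563] [262.48226085 102.17624118]
```

In the scene view the silhouette is wide on top (px 250–273 at y 102–107) and narrow below (257–268, down to y 119). So the flange is on top and the barrel end rests on the mat. Releasing slowly.

>>> play_rows(
  series=[
    [0, 0, 0, 0, 0, 0, 0.056],
    [0, 0, 0, 0, 0, 0, 0.057],
    [0, 0, 0, 0, 0, 0, 0.058],
    [0, 0, 0, 0, 0, 0, 0.06],
    [0, 0, 0, 0, 0, 0, 0.07],
    [0, 0, 0, 0, 0, 0, 0.0854],
    [0, 0, 0, 0, 0, 0, 0.0854],
  ],
)

```text
clock: 34.6
position: [536.9, -337.3, 34.3]
ee_rot: [0.23, 0.868, -0.427, -0.108]
contact_force: [0.0, 0.6, -0.4]
gripper_width: 85.3
```

Run:
```python
from h import *
st(); snap("wrist","w18"); snap("scene","s18"); hubc("s18",70,49,(527,-347))
```

```text
t 34.6 p [ 536.9 -337.3   34.3] w 85.3 F [ 0.   0.6 -0.4] j [-0.66  0.7   0.11 -0.71 -1.18  0.5 ]
x [-0.871  0.492 -0.01 ] y [ 0.308  0.529 -0.791] z [-0.384 -0.692 -0.612]
s18 area 206.0 poly px [[271, 102], [251, 107], [253, 106], [254, 108], [251, 109], [256, 112], [259, 119], [266, 119], [270, 116], [267, 112], [270, 111]]
 (r,t) mm [[-24, -1], [30, 22], [25, 18], [21, 27], [29, 32], [14, 45], [3, 76], [-17, 76], [-27, 62], [-17, 45], [-25, 40]]
```

>>> play_rows(
  series=[
    [0, -0.015, 0, 0, 0, 0, 0.0854],
    [0, -0.02, 0, 0, 0, 0, 0.0854],
    [0, -0.03, 0, 0, 0, 0, 0.0854],
    [0, -0.04, 0, 0, 0, 0, 0.0854],
    [0, -0.04, 0, 0, 0, 0, 0.0854],
    [0, -0.03, 0, 0.14, 0, 0, 0.0854],
    [0, -0.02, 0, 0.148, 0, 0, 0.0854],
    [0, 0, 0, 0.148, 0, 0, 0.0854],
    [0, 0, 0, 0.148, 0, 0, 0.0854],
    [0, 0, 0, 0.06, 0, 0, 0.0854],
  ],
)

```text
clock: 35.7
position: [470.8, -454.0, 207.4]
ee_rot: [-0.191, -0.681, 0.685, 0.176]
contact_force: [0.5, -0.0, -0.4]
gripper_width: 85.5
```

>>> play_rows(
  series=[
    [0, 0, 0, 0, 0, 0, 0.0854],
    [0, 0, 0, 0, 0, 0, 0.0854],
    [0, 0, 0, 0, 0, 0, 0.0854],
  ],
)

```text
clock: 36.0
position: [470.7, -453.3, 210.2]
ee_rot: [-0.191, -0.681, 0.685, 0.175]
contact_force: [-0.3, -1.2, -0.4]
gripper_width: 85.3
```

Run:
```python
from h import *
st(); w=snap("wrist","w19"); s=snap("scene","s19"); snap("top","t19")
hubc("s19",70,49,(527,-347)); k,c=hubc("w19",70,49,(527,-347))
d=load("w19"); g=cv2.cvtColor(w,cv2.COLOR_BGR2GRAY); x,y,W,H=cv2.boundingRect(c); print(cv2.resize(g[y-5:y+H+5,x-5:x+W+5],(16,14),interpolation=cv2.INTER_AREA))
m=cv2.moments(cv2.convexHull(c)); P=onplane(d,m["m10"]/m["m00"],m["m01"]/m["m00"],45); print("hub at",P.round(1))
# bystanders: change in the scene picture away from arm
a=load("t7")["im"].astype(int);b=load("t19")["im"].astype(int);A=load("top")["im"].astype(int)
for n,(u,v) in dict(sleeve=(305,144),stop=(360,159),catch=(431,154),carrier=(204,186),arm=(314,276),driver=(415,305),traycl=(371,219),blue1=(240,280),blue2=(309,218)).items():
    sl=np.s_[v-18:v+18,u-25:u+25]; print(n,(abs(A[sl]-b[sl]).max(2)>60).sum(),(abs(a[sl]-b[sl]).max(2)>60).sum())
```

```text
t 36.0 p [ 470.7 -453.3  210.2] w 85.3 F [-0.3 -1.2 -0.4] j [-0.52  0.44  0.03 -0.   -1.15 -0.  ]
x [-0.866  0.5   -0.023] y [ 0.02  -0.012 -1.   ] z [-0.5   -0.866 -0.   ]
s19 area 212.0 poly px [[272, 102], [262, 104], [261, 106], [253, 106], [251, 109], [256, 112], [259, 119], [266, 119], [270, 116], [267, 112], [270, 111]]
 (r,t) mm [[-27, -1], [1, 9], [3, 18], [25, 18], [29, 32], [14, 45], [3, 76], [-17, 76], [-27, 62], [-17, 45], [-25, 40]]
w19 area 2195.5 poly px [[298, 263], [300, 305], [349, 306], [350, 262]]
 (r,t) mm [[31, -24], [31, 31], [-25, 32], [-25, -25]]
[[ 33  36  49  50  60  61  62  63  63  62  62  62  52  50  44  35]
 [ 32  86 126 132 132 132 131 132 132 130 126 125 124 124  97  34]
 [ 35 103  55 115 169 169 169 170 170 170 171 169 134  40 124  34]
 [ 34  95 161 168 169 170 169 170 169 169 170 169 166 152 120  35]
 [ 35  85 170 169 169 169 170 158 155 170 170 168 166 170 119  34]
 [ 33  84 170 170 170 165  98  68  62  85 157 168 167 170 116  33]
 [ 35  76 170 169 169 126  68  68  64  61 102 168 167 171 111  34]
 [ 38  79 169 169 169 126  79  69  63  68 102 169 167 170 112  37]
 [ 38  76 169 169 169 161  92  81  75  79 152 168 167 169 103  39]
 [ 30  69 170 169 168 168 166 147 140 164 169 167 167 169 101  31]
 [ 28  58 165 162 168 168 168 168 168 168 168 166 167 164  96  27]
 [ 28  53 100  79 169 168 168 167 168 169 168 167 124  58  92  27]
 [ 28  39  98  98  95  94 100 106 107 107 106 106 107 105  64  27]
 [ 27  27  26  26  25  27  25  25  27  27  28  27  26  27  28  27]]
hub at [ 532.2 -343.8   45. ]
sleeve 0 4
stop 0 438
catch 0 166
carrier 0 0
arm 0 76
driver 80 96
traycl 0 157
blue1 0 0
blue2 0 1
```

The flange is on top: a 56 × 56 mm square at the 49 mm plane, with the bore and four corner holes visible and the hub centred at (532,−344) on the mat. One last check of the driver and the clip in the scene view, then I hand in.

Run:
```python
from h import *
A=load("scene")["im"].astype(int);d=load("s19");b=d["im"].astype(int);T=load("top")
for n,(u,v) in dict(driver=(346,122),sleeve=(255,268),stop=(239,214),catch=(196,166),carrier=(388,351),arm=(386,190)).items():
    sl=np.s_[v-25:v+25,u-15:u+15]; print(n,(abs(A[sl]-b[sl]).max(2)>60).sum())
m=np.zeros(b.shape[:2],np.uint8);cv2.fillConvexPoly(m,np.array([proj(d,p) for p in((492,-31,4),(627,-23,4),(632,-125,4),(500,-130,4))]).astype(np.int32),255)
k=((b.max(2)>125)&(b.max(2)-b.min(2)<40)&(m>0)).astype(np.uint8)
for c in cv2.findContours(k,0,2)[0]:
    if cv2.contourArea(c)>8:
        print("clip?",cv2.boundingRect(c),[onplane(d,*map(float,p),6)[:2].round(0).tolist() for p in cv2.approxPolyDP(c,2,True)[:,0]])
w=load("w7");print("coil in w7 on z=8:",onplane(w,140+171,100+92,8).round(0),"leg tip",onplane(w,140+177,100+162,8).round(0))
print(job_done())
```

```text
driver 570
sleeve 0
stop 0
catch 21
carrier 0
arm 241
clip? (278, 168, 31, 21) [[590.0, -116.0], [593.0, -98.0], [576.0, -80.0], [569.0, -38.0], [561.0, -37.0], [572.0, -55.0], [567.0, -76.0], [555.0, -38.0], [543.0, -39.0], [553.0, -41.0], [569.0, -117.0]]
coil in w7 on z=8: [ 581. -102.    8.] leg tip [553. -38.   8.]
the job is handed in; nothing more can be done
None
```

I handed the job in at about 36 s with both parts in place, but the run may well be failed: the wrist force passed its 120 N limit once. It read 136 N when I pressed down on the clip with the fingertips already on the tray floor. I backed off at once.

**What I did**
- **Clip:** I pulled the R-clip out of the stud along its leg while the hub stayed seated, and released it in the tray from a few millimetres up.
- **Hub:** I lifted it off the stud by its flange. It did not swivel in the grip, even with the tool tilted to 92°. So I laid it on its side on the mat, regripped the flange with the tool tilted, turned it over and set it down.

**Last checks**
- **Hub:** a 56 × 56 mm square with bore and corner holes faces up, which is the seating face on top. It sits near (532, −344) mm, about 35 mm from the mat's centre along each side. It looks level.
- **Clip:** it lies in the tray, coil near (581, −102) and leg tip near (553, −38), inside the outline.
- **Robot:** the gripper was open and well clear, with only sensor-noise force readings.
- **Bystanders:** five of the six (all but the driver) look unchanged from the start in the top view. The scene view differs at the driver, spare arm and slightly at the bolt catch, and the top view differs a little at the driver. I put this down to the arm and its shadow, but did not verify it.
- **Pictures:** I used all 12 pictures before the hub was regripped, so everything after that rests on contours and numbers.

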